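# Hold the bowl at painting angle on the glazing rocker

## Task

The bowl is clamped on a top-heavy glazing rocker: grip the red ball of its springy hand lever, tip the rocker up off its rest until the red pointer stands level with the yellow index, and keep it there for 6 seconds while the band is painted, touching nothing of the rocker but its hand lever and never letting it flop over to the far rest. Then let it back down gently onto the rest it started from, let go of the ball, and leave the index and the other things on the table where they are.

Things in the scene. Friction and masses are not known exactly. Their poses are not given: they have to be found in the camera images.
- axle (a point): Centre of the rocker's level axle on the fixed grey stand (base plate 170 x 600 mm on a cork mat), 178 mm above the table; fixed in a run. Axes: x along the axle, z up, y along the rocker bar to the pointer, scale column and starting rest; the lever's ball is on the -y side. The stand is turned up to 0.3 rad about vertical.
- rocker (a joint): Tilt of the rocker, rad about the axle's +x: 0 level, positive = pointer end up, ball side down. Swings freely (damping 0.03 N m s/rad) between rests at -0.25 (start and final place) and +0.40 (far rest). Blue bar 340 mm long with dark steel counterweights 150 mm each side of the axle. Rocker without bowl 5.4 kg, balanced on the axle; inertia with bowl nominally 0.10 kg m2.
- bowl: Terracotta bowl, rim radius 78, height 55 mm, clamped to the stiff turntable disc (radius 95 mm) of the rocker. Origin: centre of its underside, 91 mm above the axle when level. 0.45 kg nominal, true mass hidden (-15 to +25 %), mass centre 115 mm above the axle: it makes the rocker top-heavy, so gravity drives it away from level with nominally 0.51 N m per rad of tilt.
- lever (a joint): Angle of hand lever relative to rocker, rad about the same axle, positive = ball down; stops at +-0.8. Joined to the rocker only by a torsion spring 0.30 N m/rad (damping 0.03, neutral at 0); positive drives the pointer up. Balanced, 0.35 kg. The spring is too soft to steady the rocker: with the ball held still it falls away in 0.5 to 1 s, so keep moving the ball in answer to tilt and speed.
- ball (a point): Centre of the red ball knob, radius 17 mm, on the end of the 10 mm steel hand lever: in the axle's frame at (-50, -270 cos a, -270 sin a) mm, a = rocker + lever; about 245 mm above the table at the start. Take it from above with the fingers on its two sides along the axle's x; the rod runs from it along +y. It may turn between the fingers. To stay above level it ends up higher than neutral.
- pointer_tip (a point): Tip of the flat red pointer on the rocker bar, 245 mm from the axle on the +y side, on the bar's centre line (62 mm below the axle's height at the start). Seen best from the +x side, against the aluminium scale column.
- index_tip (a point): Reference point of the yellow index on the scale column: 245 mm from the axle's line along +y, at the height of the index. The pointer reads right when its tip is at the same height (z), within 15 mm.
- index (a joint): Height of the index above the axle, m (z of index_tip minus z of axle). Stiff slide; differs from run to run, from about -0.015 to +0.035; not to be moved. Rocker angle for a right reading = asin(index/0.245).
- glaze_bowl: Blue ceramic bowl, radius 65, height 75 mm, loose bystander; origin centre of underside.
- dish: Terracotta dish, radius 60, height 18 mm, loose bystander; origin centre of underside.
- paintbrush: Orange-handled brush lying on the table, loose bystander; origin centre of underside.
- beaker: White ceramic cup, radius 36, height 85 mm, loose bystander; origin centre of underside.
- jar: Glaze jar with lid, radius 34, height 85 mm, loose bystander; origin centre of underside.

How it is judged:
By the outcome, as a careful person would: the job done as asked, in the order asked, and still so for the second after the job is handed in, with the robot touching nothing.
It also fails if it takes over 64 s, if anything falls off the work surface, if the arm or the gripper's body presses on something with over 40 N, if the wrist force passes 120 N, or if a joint passes its speed limit or range.

## Robot

A 6-joint arm with a two-finger parallel gripper is mounted at the origin on the work surface. World frame = base frame: x ahead of the robot, y to its left, z up, the work surface at z = 0. Lengths are in m, angles in rad, forces in N, time in s.
With the tool pointing down it reaches from about 0.375 to 0.9 m from the base axis. Payload 3.1 kg.
Tool frame: the origin (TCP) lies midway between the tips of the shut fingers; the grasp point (between the pads) lies 19 mm behind it; z points along the fingers, y is the line along which they close (so a half turn about z gives the same grasp; the last joint's range is limited). The gripper opens to 87 mm and grips with 3 to 60 N. Pads are 19 mm wide; open, the fingers measure 117 mm over their backs; the gripper's body (75 mm by 190 mm) begins 51 mm behind the grasp point.
Start: joints at [-1.438, 0.527, 1.433, -0, 1.181, -0.178], TCP at [0.192, -0.595, 0.223] pointing down, gripper open.
Joint ranges: [-3.08, 3.08], [-0.75, 2.2], [0.22, 2.44], [-1.43, 4.57], [0, 2.65], [-2.85, 2.85]. Speed limits (rad/s): [2.79, 2.79, 3.14, 3.14, 3.14, 3.14].

## Interface

Orientations are given as a 3x3 rotation matrix whose columns are the frame's x, y, z axes.
In Python, from cell import manip, vision, job gives the robot as it stands. The module is installed in compiled form; this text tells all that it offers.
- The arm moves only by the tool jog_arm, never from a script. Its argument "targets" is one flat list of numbers, 5 for each row, row after row: the shift along the tool's x, y, z in cm, then the turn about the tool's z in rad, then the finger opening in cm, from 0 to 8.7. In form: [tx, ty, tz, spin, jaw, tx, ty, tz, spin, jaw, ...]. A call has 1 to 10 rows; each row is the pose to reach, as a shift and turn from the pose commanded when the call began, along the tool's axes at that moment; what a row does not reach only later rows make up. A row lasts 1/12 s, in which the tool goes at most 41.7 mm and 7.16 degrees, less where a joint would pass 70% of its speed; a pose out of reach is approached as far as the arm can. A call with a gripper value outside its range is refused whole. The fingers move at their own pace and stop on an object; "squeeze" is the grip in N (left out, the last holds). Time passes only in rows, so rows that repeat a pose let the fingers close. It gives the time, the measured TCP pose, the force, the opening and the grip force at its end, in the units of the state.
- manip.get_obs(): the state, without advancing time (a new reading comes with each control period).
- vision.capture(name): name is "scene" or "top" or "wrist"; returns a dict with "frame" (420x560x3 uint8, red, green, blue), "K" (3x3 intrinsics, pixels), "rvec" (rotation vector, rad) and "tvec" (3), from world to camera coordinates, as OpenCV has them. Camera axes: x right, y down, z forward; pixel columns grow to the right and rows downward; lengths in m; the calibration is good to about 2 mm. A picture is of the moment at which its call begins. There is no depth.
- job.hand_in(): hands the job in; it is judged then, once.
The state is a dict: "t": time; "joints": joint angles; "qd": joint speeds; "joint_torque": joint torques, N m; "tcp_pos": TCP position; "tcp_rot": TCP orientation; "force": force on the tool from outside, world axes, zero at the start; "ft_torque": the same for the moment, N m; "opening": finger opening in m; "grip_force": force on a finger pad.
Only numpy, scipy, OpenCV 4.12 (cv2) and the standard library are available. Lean on these libraries where they do the work, as an engineer would, in place of code of your own. Each camera call takes 0.05 s, during which the arm holds its last target. There are 200 camera calls.

## Working session

There is one attempt and no reset: what is moved stays moved. The work goes in short steps, Python scripts to look and compute and a tool call to move; the robot and the scene stay as the last step left them, time stands still between calls to the robot, and variables do not carry over. Pictures are saved under pics/ and viewed, at most 10 in all, crops included, and the job is handed in when it is done.

Besides the shell and the picture viewer there is one more tool, called as name(argument=value, ...) on one line, values as JSON. jog_arm: Moves the arm, as the interface text tells. Its arguments: {"type":"object","properties":{"targets":{"type":"array","items":{"type":"number"}},"squeeze":{"type":"number"}},"required":["targets"]}

```bash
mkdir -p pics; cat > look.py <<'E'
import sys,cv2,pickle
from cell import manip,vision
n=sys.argv[1]
for c in sys.argv[2:]:
    d=vision.capture(c); pickle.dump(d,open(f'pics/{n}_{c}.pkl','wb'))
    cv2.imwrite(f'pics/{n}_{c}.png',cv2.resize(d['frame'][:,:,::-1],(784,588),interpolation=cv2.INTER_CUBIC))
E
python3 look.py a scene top; python3 -c "
from cell import manip;import pickle,cv2,numpy as np
print(manip.get_obs())
for c in ('scene','top'):
    d=pickle.load(open(f'pics/a_{c}.pkl','rb'));R=cv2.Rodrigues(d['rvec'])[0];print(c,d['K'][0],(-R.T@d['tvec'].ravel()),R[2])"
```

```text
{'t': 0.1, 'joints': array([-1.43751390e+00,  5.28398508e-01,  1.43373211e+00, -5.19442449e-06,
        1.18141123e+00, -1.78489005e-01]), 'qd': array([-3.97250224e-05, -1.29736490e-03, -3.67308191e-03,  9.93336109e-04,
        7.90200342e-04,  3.00132082e-04]), 'joint_torque': array([-3.94259541e-04, -4.40986025e+01, -1.77149731e+01,  6.34996709e-02,
        5.33883681e-02, -4.27212092e-05]), 'tcp_pos': array([ 0.1916623 , -0.59421332,  0.22166732]), 'tcp_rot': array([[ 9.51791124e-01,  3.06746779e-01, -2.63786726e-04],
       [ 3.06746702e-01, -9.51789226e-01,  1.93126019e-03],
       [ 3.41338480e-04, -1.91907202e-03, -9.99998100e-01]]), 'force': array([-0.12271572,  0.06283699,  1.00693062]), 'ft_torque': array([ 0.00640519,  0.02774171, -0.02094635]), 'grip_force': 0.0, 'opening': 0.08673426085107944}
scene [404.06947787   0.         277.61976673] [ 1.23211298 -0.63959049  0.98471594] [-0.59591058  0.51647923 -0.61493072]
top [466.80408532   0.         274.98139548] [0.38511337 0.06443332 1.59958535] [ 0.03639464 -0.01511172 -0.99922323]
```

View pics/a_scene.png

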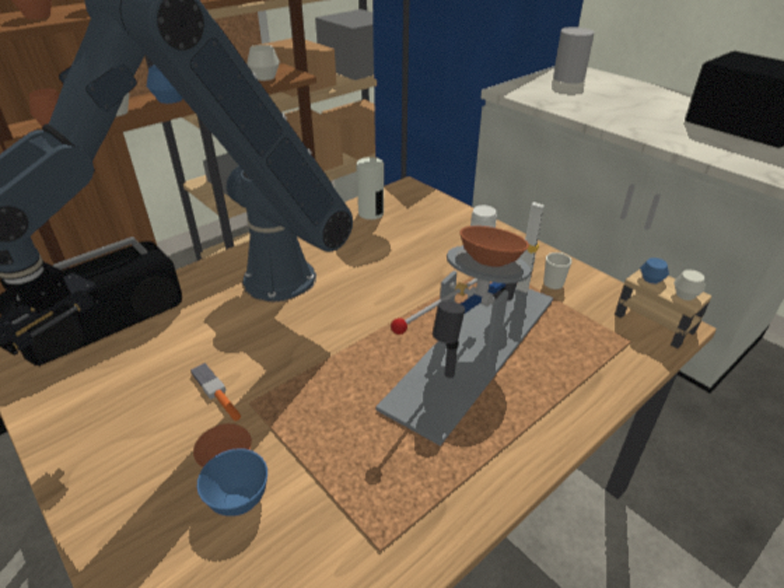

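View pics/a_top.png

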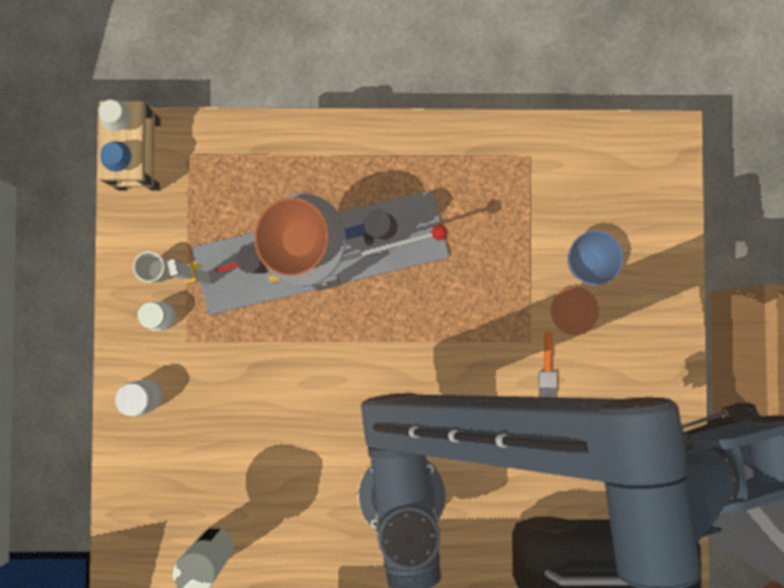

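```bash
python3 -c "
import pickle,cv2,numpy as np
d=pickle.load(open('pics/a_scene.pkl','rb'));f=d['frame'][135:285,265:410,::-1]
a=cv2.resize(f,None,fx=4,fy=4,interpolation=cv2.INTER_CUBIC)
cv2.imwrite('pics/crop1.png',a)
d=pickle.load(open('pics/a_top.pkl','rb'));f=d['frame'][130:230,90:330,::-1]
cv2.imwrite('pics/crop2.png',cv2.resize(f,None,fx=3.3,fy=3.3,interpolation=cv2.INTER_CUBIC))"
```

```text
(no output)
```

View pics/crop1.png

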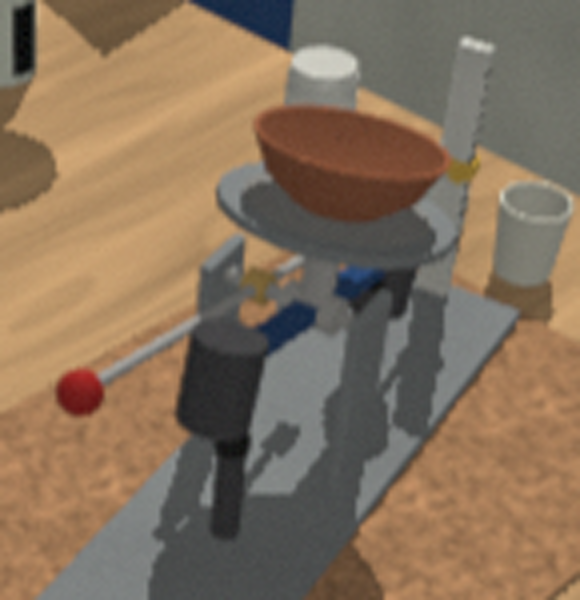

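View pics/crop2.png

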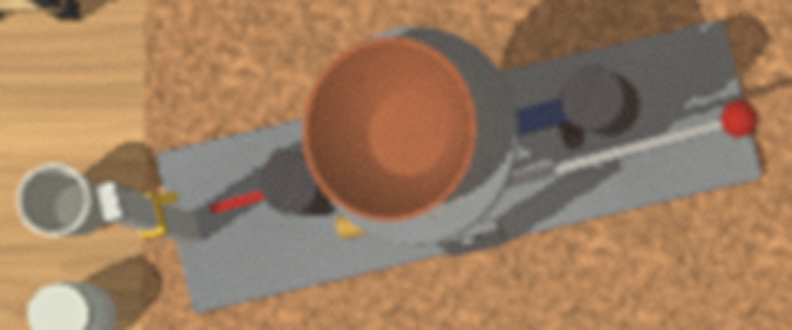

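```bash
cat > geo.py <<'E'
import pickle,cv2,numpy as np
from scipy.optimize import least_squares
def load(n): return pickle.load(open(n,'rb'))
def ray(d,uv):
    R=cv2.Rodrigues(d['rvec'])[0];c=-R.T@d['tvec'].ravel()
    v=R.T@np.linalg.inv(d['K'])@np.array([uv[0],uv[1],1.]);return c,v/np.linalg.norm(v)
def proj(d,P): return cv2.projectPoints(np.atleast_2d(np.asarray(P,float)),d['rvec'],d['tvec'],d['K'],None)[0][:,0]
def onz(d,uv,z): c,v=ray(d,uv);return c+v*(z-c[2])/v[2]
def tri(rs):
    A=sum(np.eye(3)-np.outer(v,v) for c,v in rs);b=sum((np.eye(3)-np.outer(v,v))@c for c,v in rs)
    X=np.linalg.solve(A,b);return X,[np.linalg.norm(np.cross(X-c,v)) for c,v in rs]
E
cat > t1.py <<'E'
from geo import *
S=load('pics/a_scene.pkl');T=load('pics/a_top.pkl')
c1=lambda u,v:((u+.5)/4-.5+265,(v+.5)/4-.5+135)
c2=lambda u,v:((u+.5)/3.3-.5+90,(v+.5)/3.3-.5+130)
P=[onz(T,c2(*p),0.012) for p in [(157,155),(722,20),(762,177),(193,312)]]
print('corners',np.round(P,4),'centre',np.mean(P,0))
L=(P[0]+P[3]-P[1]-P[2])/2;print('len',np.linalg.norm(L),np.linalg.norm(P[0]-P[3]),'yaw of y axis-90',np.arctan2(L[1],L[0])-np.pi/2)
print('ball',tri([ray(S,c1(80,392)),ray(T,c2(739,118))]))
def seg(d,f,roi):
    h=cv2.cvtColor(d['frame'],cv2.COLOR_RGB2HSV).astype(int);m=f(h)
    o=np.zeros_like(m);y0,y1,x0,x1=roi;o[y0:y1,x0:x1]=m[y0:y1,x0:x1];return o
ye=lambda h:(h[...,0]>18)&(h[...,0]<32)&(h[...,1]>130)&(h[...,2]>70)
for d,roi,n in((S,(160,200,365,395),'S'),(T,(180,210,130,150),'T')):
    m=seg(d,ye,roi);y,x=np.nonzero(m);print(n,m.sum(),x.mean() if len(x) else 0,y.mean() if len(y) else 0)
    if len(x):
        for r in range(y.min(),y.max()+1):print(r,''.join('#' if m[r,c] else '.' for c in range(x.min(),x.max()+1)),x.min())
re=lambda h:((h[...,0]<6)|(h[...,0]>174))&(h[...,1]>150)&(h[...,2]>80)
for d,roi,n in((T,(180,205,148,175),'T'),(S,(160,230,330,395),'S')):
    m=seg(d,re,roi);y,x=np.nonzero(m);print('red',n,m.sum(),list(zip(x,y))[:30])
E
python3 t1.py
```

```text
corners [[ 0.5997  0.5093  0.012 ]
 [ 0.7433 -0.0736  0.012 ]
 [ 0.5797 -0.1151  0.012 ]
 [ 0.438   0.4704  0.012 ]] centre [0.59018453 0.1977441  0.012     ]
len 0.6013848894473932 0.1663877738590727 yaw of y axis-90 0.23952599668137342
ball (array([ 0.60268725, -0.06818001,  0.2490049 ]), [np.float64(0.000204609441457657), np.float64(0.0002046094414576419)])
S 31 380.64516129032256 177.03225806451613
174 .......# 377
175 .#....## 377
176 .####### 377
177 ######## 377
178 #######. 377
179 .#####.. 377
T 53 137.50943396226415 194.64150943396226
188 ..###...... 132
189 ....####### 132
190 ....####### 132
191 .....####.. 132
192 .....##.... 132
193 .....##.... 132
194 .....##.... 132
195 ......##... 132
196 ......##... 132
197 ......##... 132
198 ......##... 132
199 .....###... 132
200 .#######... 132
201 ########... 132
red T 36 [(np.int64(167), np.int64(188)), (np.int64(168), np.int64(188)), (np.int64(164), np.int64(189)), (np.int64(165), np.int64(189)), (np.int64(166), np.int64(189)), (np.int64(167), np.int64(189)), (np.int64(168), np.int64(189)), (np.int64(160), np.int64(190)), (np.int64(161), np.int64(190)), (np.int64(162), np.int64(190)), (np.int64(163), np.int64(190)), (np.int64(164), np.int64(190)), (np.int64(165), np.int64(190)), (np.int64(166), np.int64(190)), (np.int64(167), np.int64(190)), (np.int64(168), np.int64(190)), (np.int64(157), np.int64(191)), (np.int64(158), np.int64(191)), (np.int64(159), np.int64(191)), (np.int64(160), np.int64(191)), (np.int64(161), np.int64(191)), (np.int64(162), np.int64(191)), (np.int64(163), np.int64(191)), (np.int64(164), np.int64(191)), (np.int64(165), np.int64(191)), (np.int64(155), np.int64(192)), (np.int64(156), np.int64(192)), (np.int64(157), np.int64(192)), (np.int64(158), np.int64(192)), (np.int64(159), np.int64(192))]
red S 0 []
```

```bash
cat > t2.py <<'E'
from geo import *
S=load('pics/a_scene.pkl');T=load('pics/a_top.pkl')
ax=np.array([0.590,0.1977,0.178]);ps=0.2395
ex=np.array([np.cos(ps),np.sin(ps),0]);ey=np.array([-np.sin(ps),np.cos(ps),0])
W=lambda x,y,z:ax+x*ex+y*ey+np.array([0,0,z])
loc=lambda P:(np.array([(P-ax)@ex,(P-ax)@ey,P[2]-ax[2]])*1000).round(1)
for uv in [(142.4,189.5),(137.5,191),(138.5,197),(132.5,201),(134,188)]:
    print(uv,[loc(onz(T,uv,z)) for z in (.165,.185,.205)])
for uv in [(380.6,177),(384,174.5),(377,177.5),(379.5,179)]:
    for z in(.165,.185,.205): print(uv,loc(onz(S,uv,z)))
a=-.25
print('pointer top',proj(T,W(0,.245*np.cos(a),.245*np.sin(a))))
for x in (0,.02,.035):
  for h in(-.015,0,.01,.02,.035): print(x,h,proj(S,W(x,.245,h)),proj(T,W(x,.245,h)))
f=S['frame'][160:195,362:402,::-1];cv2.imwrite('pics/c3.png',cv2.resize(f,None,fx=16,fy=16,interpolation=cv2.INTER_CUBIC))
E
python3 t2.py
```

```text
(142.4, 189.5) [array([ 10.7, 257.2, -13. ]), array([  7.4, 252.5,   7. ]), array([  4. , 247.8,  27. ])]
(137.5, 191) [array([  9.7, 272.8, -13. ]), array([  6.4, 267.9,   7. ]), array([  3., 263.,  27.])]
(138.5, 197) [array([ -9., 274., -13.]), array([-12.1, 269. ,   7. ]), array([-15.2, 264.1,  27. ])]
(132.5, 201) [array([-16.7, 294.6, -13. ]), array([-19.7, 289.3,   7. ]), array([-22.7, 284.1,  27. ])]
(134, 188) [array([ 21.2, 281.1, -13. ]), array([ 17.7, 276.1,   7. ]), array([ 14.2, 271. ,  27. ])]
(380.6, 177) [  7.2 283.4 -13. ]
(380.6, 177) [ 17.4 253.    7. ]
(380.6, 177) [ 27.6 222.5  27. ]
(384, 174.5) [ 10.5 306.7 -13. ]
(384, 174.5) [ 20.6 275.6   7. ]
(384, 174.5) [ 30.7 244.6  27. ]
(377, 177.5) [ -2.3 272.6 -13. ]
(377, 177.5) [  8.1 242.4   7. ]
(377, 177.5) [ 18.6 212.2  27. ]
(379.5, 179) [  9.4 268.6 -13. ]
(379.5, 179) [ 19.6 238.4   7. ]
(379.5, 179) [ 29.7 208.3  27. ]
pointer top [[153.30985885 192.95114111]]
0 -0.015 [[374.33585193 181.53882515]] [[147.24875237 192.02998649]]
0 0 [[374.93717378 178.09372967]] [[145.9757162  191.52267181]]
0 0.01 [[375.34
[... 191 characters left out ...]
 -0.015 [[379.42745836 183.29969445]] [[145.77881212 185.72664574]]
0.02 0 [[380.06471731 179.84418268]] [[144.49083905 185.15306476]]
0.02 0.01 [[380.49405019 177.51614185]] [[143.61698711 184.7639069 ]]
0.02 0.02 [[380.92703141 175.16831809]] [[142.73066896 184.36919738]]
0.02 0.035 [[381.58344623 171.60893432]] [[141.37722772 183.76646106]]
0.035 -0.015 [[383.28788625 184.63477583]] [[144.67721046 181.00280019]]
0.035 0 [[383.95265929 181.17145756]] [[143.37805247 180.37959696]]
0.035 0.01 [[384.40055109 178.83804178]] [[142.49661708 179.95677435]]
0.035 0.02 [[384.85226703 176.48470317]] [[141.60261156 179.52792187]]
0.035 0.035 [[385.537119   172.91677817]] [[140.23743973 178.87305195]]
```

View pics/c3.png

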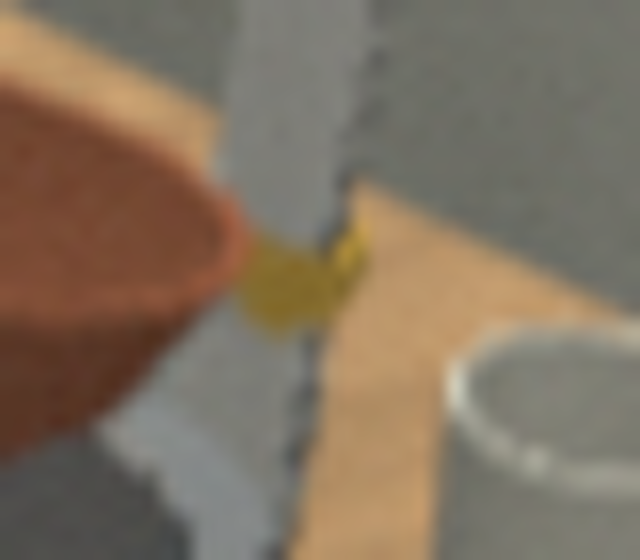

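jog_arm(targets=[0, 0, -4, 0, 8.7, 0, 0, -8, 0, 8.7, 55.3, -37.5, -11, -1.5, 8.7, 55.3, -37.5, -11, -1.5, 8.7, 55.3, -37.5, -11, -1.5, 8.7, 55.3, -37.5, -11, -1.5, 8.7, 55.3, -37.5, -11, -1.5, 8.7, 55.3, -37.5, -11, -1.5, 8.7, 55.3, -37.5, -11, -1.5, 8.7, 55.3, -37.5, -11, -1.5, 8.7], squeeze=10)

```text
t: 0.93
tcp_pos: [0.3974, -0.3304, 0.3173]
tcp_rot: [[0.25, 0.968, -0.0], [0.968, -0.25, 0.001], [0.001, -0.001, -1.0]]
force: [0.2, -0.7, -0.4]
opening: 0.0869
grip_force: 0.0
```

jog_arm(targets=[30.5, 13.4, -1.7, -0.49, 8.7, 30.5, 13.4, -1.7, -0.49, 8.7, 30.5, 13.4, -1.7, -0.49, 8.7, 30.5, 13.4, -1.7, -0.49, 8.7, 30.5, 13.4, -1.7, -0.49, 8.7, 30.5, 13.4, -1.7, -0.49, 8.7, 30.5, 13.4, -1.7, -0.49, 8.7, 30.5, 13.4, -1.7, -0.49, 8.7, 30.5, 13.4, -1.7, -0.49, 8.7, 30.5, 13.4, -1.7, -0.49, 8.7])

```text
t: 1.77
tcp_pos: [0.605, -0.0698, 0.3337]
tcp_rot: [[-0.233, 0.972, -0.001], [0.972, 0.233, 0.0], [0.0, -0.001, -1.0]]
force: [0.4, -0.7, -0.8]
opening: 0.0867
grip_force: 0.0
```

```bash
python3 look.py b wrist scene top; python3 -c "
from cell import manip;o=manip.get_obs();print(o['t'],o['tcp_pos'],o['tcp_rot'],o['joints'])
from geo import *
d=load('pics/b_wrist.pkl');print(d['K'][0],ray(d,(280,210)))"
```

```text
1.9167 [ 0.60344914 -0.07278062  0.33400519] [[-2.27932025e-01  9.73675718e-01 -1.60897571e-03]
 [ 9.73677024e-01  2.27932067e-01 -1.59333521e-04]
 [ 2.11597978e-04 -1.60293989e-03 -9.99998693e-01]] [-3.03354349e-01  4.01843267e-01  1.33125138e+00 -6.40966377e-04
  1.40998595e+00 -5.33204694e-01]
[340.6710942    0.         277.53802074] (array([ 0.58803215, -0.00074192,  0.4971413 ]), array([ 0.06564772, -0.24561852, -0.96714111]))
```

```bash
python3 - <<'E'
import cv2
from geo import *
w=load('pics/b_wrist.pkl')['frame'];s=load('pics/b_scene.pkl')['frame'];t=load('pics/b_top.pkl')['frame']
a=cv2.resize(w,(400,300));b=cv2.resize(s[130:280,260:460],(400,300),interpolation=cv2.INTER_CUBIC);c=cv2.resize(t[110:250,90:430],(728,300),interpolation=cv2.INTER_CUBIC)
im=np.zeros((600,800,3),np.uint8);im[:300,:400]=a;im[:300,400:]=b;im[300:,:728]=c
cv2.imwrite('pics/m1.png',im[:,:,::-1])
E
```

```text
(no output)
```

View pics/m1.png

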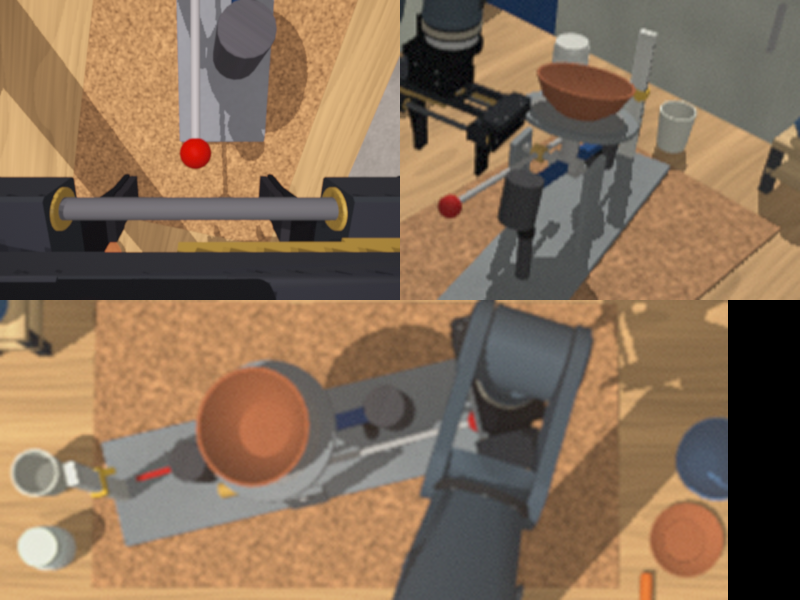

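jog_arm(targets=[0, 25, 1.4, 0, 8.7, 0, 25, 1.4, 0, 8.7, 0, 25, 1.4, 0, 8.7, 0, 25, 1.4, 0, 8.7, 0, 25, 1.4, 0, 8.7, 40, 25, 1.4, 0, 8.7, 40, 25, 1.4, 0, 8.7, 40, 25, 1.4, 0, 8.7, 40, 25, 1.4, 0, 8.7, 40, 25, 1.4, 0, 8.7])

```text
t: 2.75
tcp_pos: [0.7803, 0.1812, 0.3211]
tcp_rot: [[-0.225, 0.974, -0.001], [0.974, 0.225, -0.0], [-0.0, -0.001, -1.0]]
force: [1.5, -0.4, -0.8]
opening: 0.087
grip_force: 0.0
```

jog_arm(targets=[20, 0, 0, 0, 8.7, 20, 0, 0, 0, 8.7, 20, 0, 0, 0, 8.7, 20, 0, 0, 0, 8.7, 20, 0, 0, 0, 8.7, 20, 0, 0, 0, 8.7])

```text
t: 3.25
tcp_pos: [0.7318, 0.3832, 0.3211]
tcp_rot: [[-0.235, 0.972, -0.002], [0.972, 0.235, 0.004], [0.004, -0.001, -1.0]]
force: [-0.1, 0.1, -0.1]
opening: 0.0872
grip_force: 0.0
```

```bash
python3 look.py c wrist; python3 -c "
from cell import manip;o=manip.get_obs();print(o['t'],o['tcp_pos'],o['tcp_rot'])"
```

```text
3.3 [0.73334265 0.37936038 0.32113251] [[-2.32239827e-01  9.72657749e-01 -1.25186459e-03]
 [ 9.72658398e-01  2.32240326e-01  2.67206814e-04]
 [ 5.50634219e-04 -1.15558054e-03 -9.99999181e-01]]
```

View pics/c_wrist.png

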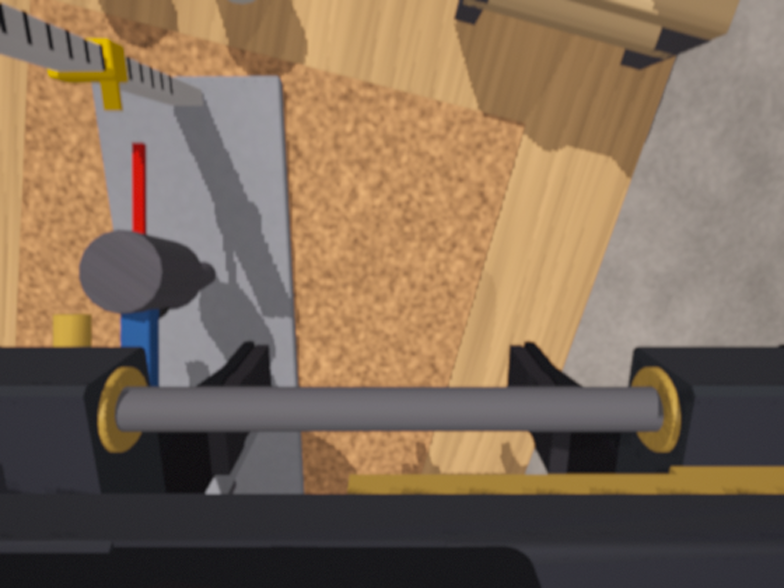

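```bash
cat > t3.py <<'E'
from geo import *
exec(open('t2.py').read().split('for uv')[0])
C=load('pics/c_wrist.pkl')
u=lambda a,b:((a+.5)/1.4-.5,(b+.5)/1.4-.5)
for n,p in dict(tipL=(104,109),tipR=(122,107),tipRtop=(118,82),wingtopR=(124,42),wingbotR=(128,72),armL=(50,75),red=(138.5,144)).items():
    print(n,[tuple(loc(onz(C,u(*p),.178+h))) for h in((-.015,0,.015,.03) if n!='red' else (-.068,-.061,-.055))])
print('pred red',(proj(C,[W(-.004,.2374,-.0606),W(.004,.2374,-.0606)])+.5)*1.4-.5)
for h in(-.01,0,.01,.02):print(h,(proj(C,[W(0,.245,h),W(0,.25,h)])+.5)*1.4-.5)
for d,uv in((S,(384,175)),(T,(134,188)),(C,u(124,42))):pass
print('wing tri S,T,C',tri([ray(S,(383.7,175)),ray(T,(134,187.7)),ray(C,u(113,40))])[1],loc(tri([ray(S,(383.7,175)),ray(T,(134,187.7)),ray(C,u(113,40))])[0]))
X,e=tri([ray(T,(143.7,189.8)),ray(C,u(113,108))]);print('tip T,C',loc(X),e)
f=C['frame'][15:115,25:125,::-1];cv2.imwrite('pics/c4.png',cv2.resize(f,None,fx=6,fy=6,interpolation=cv2.INTER_CUBIC))
E
python3 t3.py
```

```text
tipL [(np.float64(1.3), np.float64(255.0), np.float64(-15.0)), (np.float64(9.7), np.float64(253.2), np.float64(0.0)), (np.float64(18.1), np.float64(251.4), np.float64(15.0)), (np.float64(26.5), np.float64(249.7), np.float64(30.0))]
tipR [(np.float64(12.9), np.float64(256.1), np.float64(-15.0)), (np.float64(20.7), np.float64(254.3), np.float64(-0.0)), (np.float64(28.6), np.float64(252.5), np.float64(15.0)), (np.float64(36.5), np.float64(250.7), np.float64(30.0))]
tipRtop [(np.float64(12.5), np.float64(270.7), np.float64(-15.0)), (np.float64(20.4), np.float64(268.2), np.float64(0.0)), (np.float64(28.3), np.float64(265.7), np.float64(15.0)), (np.float64(36.1), np.float64(263.2), np.float64(30.0))]
wingtopR [(np.float64(19.5), np.float64(293.3), np.float64(-15.0)), (np.float64(27.1), np.float64(289.8), np.float64(0.0)), (np.float64(34.6), np.float64(286.2), np.float64(15.0)), (np.float64(42.2), np.float64(282.7), np.float64(30.0))]
wingbotR [(np.float64(19.6), np.float64(276.5), np.float64(-15.0)), (np.float64(27.1), np.float64(273.7), np.float64(0.0)), (np.float64(34.7), np.float64(270.
[... 351 characters left out ...]
36.6), np.float64(-68.0)), (np.float64(-2.8), np.float64(236.2), np.float64(-61.0)), (np.float64(0.2), np.float64(235.9), np.float64(-55.0))]
pred red [[136.37037224 142.32384942]
 [147.25981643 142.30285567]]
-0.01 [[ 99.75787854 124.99126476]
 [ 98.49876076 116.51538872]]
0 [[ 90.09852914 123.47236751]
 [ 88.75420452 114.70562363]]
0.01 [[ 79.77224317 121.84859693]
 [ 78.33372938 112.77032646]]
0.02 [[ 68.70747708 120.10870306]
 [ 67.16448223 110.69596689]]
wing tri S,T,C [np.float64(0.0022984541411162542), np.float64(0.006311425900550584), np.float64(0.00669312401280471)] [ 19.3 284.4  -1.3]
tip T,C [  8.7 254.4 -12.5] [np.float64(0.0009105894313045303), np.float64(0.0009105894313045857)]
```

View pics/c4.png

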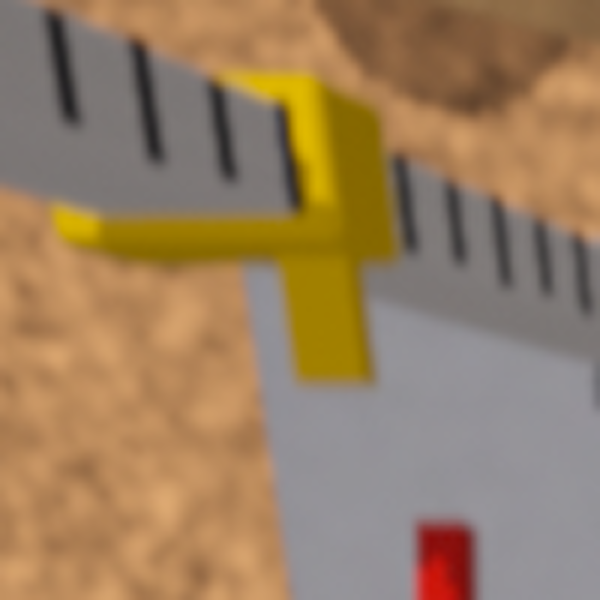

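jog_arm(targets=[0, 0, -4, 0, 8.7, 0, -4, -8, 0, 8.7, 0, -19, -8, 0, 8.7, 0, -19, -8, 0, 8.7, 0, -19, -8, 0, 8.7, 0, -19, -8, 0, 8.7, 0, -19, -8, 0, 8.7, 0, -19, -8, 0, 8.7])

```text
t: 3.97
tcp_pos: [0.5486, 0.3305, 0.4028]
tcp_rot: [[-0.226, 0.974, 0.001], [0.974, 0.226, -0.001], [-0.001, 0.0, -1.0]]
force: [0.1, -0.5, 1.2]
opening: 0.087
grip_force: 0.0
```

```bash
python3 look.py d wrist; cat > t4.py <<'E'
from geo import *
exec(open('t2.py').read().split('for uv')[0])
D=load('pics/d_wrist.pkl')
c=proj(D,W(0,.255,-.005))[0];print(c,proj(D,W(0,.2374,-.0606)))
x0,y0=int(c[0])-50,max(0,int(c[1])-40);f=D['frame'][y0:y0+100,x0:x0+100,::-1];print(x0,y0,f.shape)
cv2.imwrite('pics/c5.png',cv2.resize(f,None,fx=6,fy=6,interpolation=cv2.INTER_CUBIC))
E
python3 t4.py
```

```text
[284.62753349  76.67790742] [[283.77739968  97.16574969]]
234 36 (100, 100, 3)
```

View pics/c5.png

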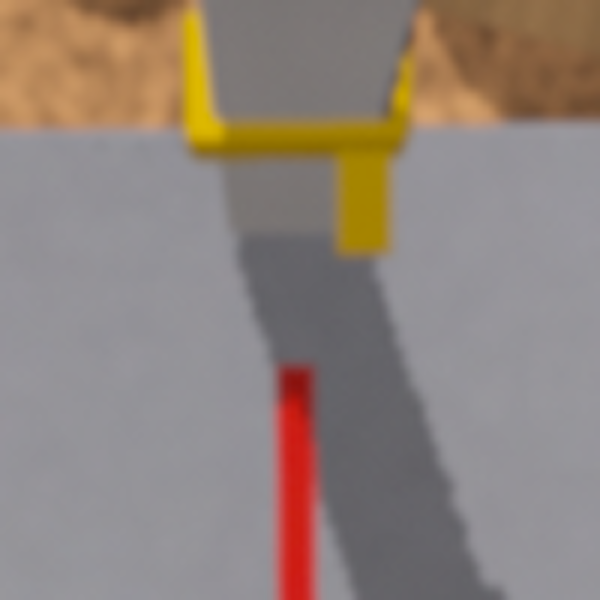

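```bash
cat > t5.py <<'E'
from geo import *
exec(open('t2.py').read().split('for uv')[0])
D=load('pics/d_wrist.pkl');C=load('pics/c_wrist.pkl')
d=lambda u,v:((u+.5)/6-.5+234,(v+.5)/6-.5+36)
c=lambda u,v:((u+.5)/6-.5+25,(v+.5)/6-.5+15)
for n,a,b in(('tipL',(338,254),(298,381)),('tipR',(388,254),(375,381)),('rootR',(392,153),(360,260)),('rootL',(338,153),(283,260)),('redL',(278,367),(417,524)),('redR',(315,367),(472,524))):
    X,e=tri([ray(D,d(*a)),ray(C,c(*b))]);print(n,loc(X),np.round(e,4))
print('pred red',[loc(W(x,.245*np.cos(.25),-.245*np.sin(.25))) for x in(0,)])
E
python3 t5.py
```

```text
tipL [  5.8 253.8  -7.1] [0.0001 0.0001]
tipR [ 15.  254.2 -10.6] [0. 0.]
rootR [ 15.6 270.7  -9.9] [0.0004 0.0004]
rootL [  5.8 270.4  -7.7] [0.0005 0.0005]
redL [ -4.9 237.2 -55.8] [0.0004 0.0004]
redR [  2.9 237.3 -59. ] [0.0004 0.0004]
pred red [array([ -0. , 237.4, -60.6])]
```

```bash
cat > t6.py <<'E'
from geo import *
exec(open('t2.py').read().split('for uv')[0])
B=load('pics/b_wrist.pkl')
def red(d,roi=None):
    h=cv2.cvtColor(d['frame'],cv2.COLOR_RGB2HSV).astype(int)
    m=(((h[...,0]<5)|(h[...,0]>174))&(h[...,1]>190)&(h[...,2]>90)).astype(np.uint8)
    n,l,s,c=cv2.connectedComponentsWithStats(m);o=np.argsort(-s[1:,4])[:3]+1
    return [(s[i,4],c[i].round(2)) for i in o]
for d in(S,T,B):print(red(d))
for p in [(-50,-261.6,66.8)]:
    P=W(*[q/1000 for q in p]);print(P,[proj(d,P) for d in(S,T,B)])
h=cv2.cvtColor(T['frame'],cv2.COLOR_RGB2HSV)
for uv in[(205,168),(212,175),(190,160),(200,150),(205,185),(180,148),(140,150),(250,140),(190,143),(225,180)]:print(uv,h[uv[1],uv[0]],T['frame'][uv[1],uv[0]])
print(proj(T,W(0,-.146*np.sin(-.25),.146*np.cos(-.25))))
E
python3 t6.py
```

```text
[(np.int32(66), array([284.56, 232.88]))]
[(np.int32(42), array([312.9 , 165.57])), (np.int32(3), array([164., 190.])), (np.int32(2), array([160.5, 191. ]))]
[(np.int32(1370), array([273.2 , 214.28]))]
[ 0.60348311 -0.06829392  0.2448    ] [array([[284.84456126, 233.9255786 ]]), array([[313.54167058, 165.41440378]]), array([[276.81542369, 213.75034994]])]
(205, 168) [ 10 151 184] [184 111  75]
(212, 175) [ 10 151 177] [177 108  72]
(190, 160) [ 10 151 133] [133  81  54]
(200, 150) [ 10 155 148] [148  89  58]
(205, 185) [ 10 151 130] [130  79  53]
(180, 148) [ 14 131 183] [183 134  89]
(140, 150) [ 14 131 177] [177 128  86]
(250, 140) [ 14 128 118] [118  87  59]
(190, 143) [ 14 128 172] [172 126  86]
(225, 180) [ 10 149 149] [149  90  62]
[[206.86593989 168.51290037]]
```

jog_arm(targets=[-40, -3.7, 0, -0.01, 8.7, -40, -3.7, 0, -0.01, 8.7, -40, -3.7, 0, -0.01, 8.7, -40, -3.7, 0, -0.01, 8.7, -40, -3.7, 0, -0.01, 8.7, -40, -3.7, 0, -0.01, 8.7, -40, -3.7, 0, -0.01, 8.7, -40, -3.7, 0, -0.01, 8.7, -40, -3.7, 0, -0.01, 8.7, -40, -3.7, 10, -0.01, 8.7])

```text
t: 4.85
tcp_pos: [0.6104, -0.0587, 0.3687]
tcp_rot: [[-0.231, 0.973, 0.02], [0.973, 0.231, -0.01], [-0.014, 0.017, -1.0]]
force: [1.9, -1.3, 0.0]
opening: 0.0874
grip_force: 0.0
```

jog_arm(targets=[0, 0, 7, 0, 8.7, 0, 0, 7, 0, 8.7, 0, 0, 7, 0, 8.7, 0, 0, 7, 0, 8.7, 0, 0, 7, 0, 8.7])

```text
t: 5.27
tcp_pos: [0.6054, -0.0498, 0.2931]
tcp_rot: [[-0.238, 0.971, 0.004], [0.971, 0.238, -0.001], [-0.002, 0.003, -1.0]]
force: [-0.1, -0.8, 0.5]
opening: 0.0868
grip_force: 0.0
```

```bash
python3 look.py e0 wrist; python3 look.py e1 wrist;python3 look.py e wrist scene top; cat > t7.py <<'E'
from geo import *
exec(open('t6.py').read().split('for d in')[0])
from cell import manip
E=load('pics/e_wrist.pkl');S2=load('pics/e_scene.pkl')
o=manip.get_obs();print(o['t'],o['tcp_pos'],o['tcp_rot'])
a,b,c=red(E)[0][1],red(S2)[0][1],red(T)[0][1];print(a,b,c)
print(tri([ray(E,a),ray(S2,b)]),tri([ray(E,a),ray(S2,b),ray(T,c)]))
X=tri([ray(E,a),ray(S2,b),ray(T,c)])[0];print(loc(X),loc(onz(E,a,.245)))
g=X-np.array([0,0,.019]);dw=g-o['tcp_pos'];print('shift in tool cm',o['tcp_rot'].T@dw*100, 'spin',-(np.arctan2(o['tcp_rot'][1,1],o['tcp_rot'][0,1])*-1+ps))
E
python3 t7.py
```

```text
5.5167 [ 0.60427559 -0.04847574  0.29345447] [[-0.23913724  0.97097816  0.00384527]
 [ 0.97098372  0.23914302 -0.00111249]
 [-0.00199978  0.00346765 -0.99999199]]
[264.23 256.47] [284.63 232.72] [312.9  165.57]
(array([ 0.60075021, -0.06704934,  0.24684521]), [np.float64(0.000287078858216243), np.float64(0.000287078858216113)]) (array([ 0.60146236, -0.0667876 ,  0.24732792]), [np.float64(0.0009952245285495074), np.float64(0.0004477707534082692), np.float64(0.0012965685822109649)])
[ -51.6 -259.7   69.3] [ -52.7 -260.7   67. ]
shift in tool cm [-1.69775266 -0.7336574   6.51355845] spin 0.0019846443447886497
```

jog_arm(targets=[-1.7, -0.8, 0, 0, 8.7, -1.7, -0.8, 2.5, 0, 8.7, -1.7, -0.8, 5, 0, 8.7, -1.7, -0.8, 6.6, 0, 8.7, -1.7, -0.8, 6.6, 0, 8.7, -1.7, -0.8, 6.6, 0, 8.7], squeeze=8)

```text
t: 6.02
tcp_pos: [0.5995, -0.0666, 0.2256]
tcp_rot: [[-0.239, 0.971, -0.0], [0.971, 0.239, 0.0], [0.0, -0.0, -1.0]]
force: [-0.7, -0.5, 0.2]
opening: 0.0871
grip_force: 0.0
```

jog_arm(targets=[0, 0, 0, 0, 5.5, 0, 0, 0, 0, 3, 0, 0, 0, 0, 3, 0, 0, 0, 0, 3, 0, 0, 0, 0, 3, 0, 0, 0, 0, 3, 0, 0, 0, 0, 3])

```text
t: 6.6
tcp_pos: [0.5995, -0.0669, 0.2256]
tcp_rot: [[-0.239, 0.971, 0.0], [0.971, 0.239, -0.0], [-0.0, 0.0, -1.0]]
force: [0.1, -0.1, -0.9]
opening: 0.0488
grip_force: 0.0
```

```bash
python3 look.py f wrist scene top; cat > trk.py <<'E'
from geo import *
ax=np.array([0.590,0.1977,0.178]);ps=0.2395
ex=np.array([np.cos(ps),np.sin(ps),0]);ey=np.array([-np.sin(ps),np.cos(ps),0])
W=lambda x,y,z:ax+x*ex+y*ey+np.array([0,0,z])
loc=lambda P:(np.array([(P-ax)@ex,(P-ax)@ey,P[2]-ax[2]])*1000).round(1)
def bowl_top(d,roi=(100,240,140,270)):
    y0,y1,x0,x1=roi;f=cv2.resize(d['frame'][y0:y1,x0:x1],None,fx=4,fy=4,interpolation=cv2.INTER_CUBIC)
    h=cv2.cvtColor(cv2.GaussianBlur(f,(0,0),2),cv2.COLOR_RGB2HSV).astype(int)
    m=((h[...,0]>=6)&(h[...,0]<=11)&(h[...,1]>125)).astype(np.uint8)
    m=cv2.morphologyEx(m,cv2.MORPH_OPEN,np.ones((13,13)))
    n,l,s,c=cv2.connectedComponentsWithStats(m);i=1+np.argmax(s[1:,4])
    cnt=max(cv2.findContours((l==i).astype(np.uint8),0,cv2.CHAIN_APPROX_NONE)[0],key=len)
    hull=cv2.convexHull(cnt);e=cv2.fitEllipse(hull);M=cv2.moments(hull);
    q=lambda u,v:np.array([(u+.5)/4-.5+x0,(v+.5)/4-.5+y0])
    return q(M['m10']/M['m00'],M['m01']/M['m00']),M['m00']/16
ph=np.linspace(0,2*np.pi,73)[:-1]
def model_top(d,th):
    c,s=np.cos(th),np.sin(th);y=.078*np.sin(ph);z=.146
    P=np.array([W(.078*np.cos(p),yy*c-z*s,yy*s+z*c) for p,yy in zip(ph,y)])
    M=cv2.moments(proj(d,P).astype(np.float32));return np.array([M['m10'],M['m01']])/M['m00'],M['m00']
def theta(d,off=np.zeros(2)):
    m,A=bowl_top(d);th=np.linspace(-.35,.5,18)
    pm=np.array([model_top(d,t)[0] for t in th]);u=pm[-1]-pm[0];u/=np.linalg.norm(u)
    return np.interp((m-off)@u,pm@u,th) if (pm@u)[0]<(pm@u)[-1] else None, m,A
E
cat > t8.py <<'E'
from trk import *
from cell import manip
o=manip.get_obs();print(o['t'],o['tcp_pos'],o['tcp_rot'][:,1],o['opening'],o['grip_force'],o['force'])
print(loc(o['tcp_pos']+np.array([0,0,.019])))
for n in'abef':
    d=load(f'pics/{n}_top.pkl');print(theta(d))
print(model_top(d,-.25),model_top(d,0),model_top(d,.25))
E
python3 t8.py
```

```text
6.75 [ 0.5995152  -0.06688535  0.22538034] [9.71113585e-01 2.38617689e-01 5.29926805e-05] 0.036463552354323796 0.9463410777971148 [ 0.22858487  0.28511104 -0.47803874]
[ -53.5 -259.3   66.4]
(np.float64(-0.2457209134478736), array([207.46517267, 168.54230256]), 2244.21875)
(np.float64(-0.24555702450993527), array([207.4745493 , 168.54718356]), 2240.75)
(np.float64(-0.2457615568308668), array([207.46107258, 168.53316199]), 2241.71875)
(np.float64(-0.24603193414658495), array([207.44564866, 168.52531183]), 2241.46875)
(array([207.23145792, 168.46448751]), 2382.5485622462584) (array([219.47085556, 165.27407472]), 2529.8939438295783) (array([232.02058333, 162.5803775 ]), 2451.878834524192)
```

```bash
cat > ctl.py <<'E'
# usage: ctl.py plan target speed N | ctl.py go a N   (ramp the ball to angle a in N rows)
import sys,json,os
from trk import *
from cell import manip,vision
from scipy.signal import cont2discrete
L=json.load(open('log.json')) if os.path.exists('log.json') else dict(kn=[],meas=[],pend=[],a=-.25)
t=manip.get_obs()['t'];row=1/12;dt=1/120;TH0=0.0042   # tracker reads -0.2458 at the rest
if not L['kn']:L['kn']=[[t-.1,L['a']]]
if L['pend']:
    ts=t-len(L['pend'])*row;L['kn'].append([ts,L['a']])
    for i,a in enumerate(L['pend']):L['kn'].append([ts+(i+1)*row,a])
    L['a']=L['pend'][-1]
for i in range(3):
    t=manip.get_obs()['t'];d=vision.capture('top');L['meas'].append([t,theta(d)[0]-TH0*0])
o=manip.get_obs();tn=o['t'];L['kn'].append([tn,L['a']]);K=np.array(L['kn']);M=np.array(L['meas'])
am=-np.arcsin((o['tcp_pos'][2]+.019-.178)/.27)
print('t %.2f th %s a_cmd %.3f a_meas %.3f lat %s grip %.1f open %.4f F %s'%(tn,M[-3:,1].round(4),L['a'],am,loc(o['tcp_pos'])[:2],o['grip_force'],o['opening'],o['force'].round(1)))
def sys_(k,I):
    A=[[0,1],[(k-.3)/I,-.06/I]];B=[[0,0],[.3/I,.03/I]]
    return cont2discrete((np.array(A),np.array(B),np.eye(2),np.zeros((2,2))),dt)[:2]
def sim(x0,tg,a,k,I):
    A,B=sys_(k,I);X=[np.array(x0)];ad=np.gradient(a,dt)
    for i in range(len(tg)-1):X.append(A@X[-1]+B@[a[i],ad[i]])
    return np.array(X)
mode=sys.argv[1];kp,bp,Ip=.51,0.,.10;x=None
s=M[(M[:,0]>max(L.get('free',1e9),tn-3.0))]
if 'free' not in L and M[-1,1]>-.235:L['free']=M[-3,0]-.01;s=M[-3:]
if len(s)>=3:
    tg=np.arange(s[0,0],tn+dt/2,dt);a=np.interp(tg-.03,K[:,0],K[:,1])
    def res(p):
        X=sim(p[:2],tg,a+p[3],p[2],p[4]);return np.r_[(np.interp(s[:,0],tg,X[:,0])-s[:,1])/.001,(p[2]-.51)/.07,p[3]/.015,(p[4]-.1)/.01]
    r=least_squares(res,[s[0,1],0,.51,0,.1],x_scale=[.01,.05,.05,.01,.01]);p=r.x;kp,bp,Ip=p[2:]
    x=sim(p[:2],tg,a+bp,kp,Ip)[-1];print('fit k %.3f b %.4f I %.4f rms %.4f  now th %.4f w %.4f'%(kp,bp,Ip,np.std(r.fun[:len(s)])*.001,*x))
if mode=='go':
    a1,N=float(sys.argv[2]),int(sys.argv[3]);pl=np.linspace(L['a'],a1,N+1)[1:]
else:
    tgt,v,N=float(sys.argv[2]),float(sys.argv[3]),int(sys.argv[4]);nf=36
    base=x if x is not None else np.array([M[-1,1],0])
    T=np.r_[np.arange(N+1)*row,N*row+.15+np.arange(nf+1)*row];idx=np.r_[np.arange(N+1),N,N+1+np.arange(nf)]
    tg=np.arange(0,T[-1],dt);n=N+nf+1
    f=lambda kn:sim([0,0],tg,np.interp(tg-.03,T,kn[idx]),kp,Ip)[:,0]
    G=np.array([f(np.eye(n)[j]) for j in range(n)]).T
    free=sim(base,tg,np.full_like(tg,bp),kp,Ip)[:,0]
    sg=np.sign(tgt-base[0]);ref=base[0]+sg*np.minimum(np.maximum(abs(tgt-base[0]),1e-9),v*tg)
    D=np.diff(np.eye(n),axis=0);D2=np.diff(D,axis=0)
    aeq=tgt*(1-kp/.3)-bp
    w=np.ones_like(tg);w[-60:]=6
    Am=np.r_[G*w[:,None],D*.6,D2*1.5,1e4*np.eye(n)[:1],3*np.eye(n)[-1:]];bm=np.r_[(ref-free)*w,np.zeros(2*n-3),1e4*L['a'],3*aeq]
    kn=np.linalg.lstsq(Am,bm,rcond=None)[0];pl=kn[1:N+1]
    th=free+G@kn;i=int((N*row+.15)/dt);print('aeq %.3f pred th end-of-cycle %.4f, +1s %.4f, max %.4f min %.4f; a range %.3f %.3f'%(aeq,th[i],th[min(i+120,len(th)-1)],th.max(),th.min(),kn.min(),kn.max()))
r=[]
for q in pl:r+=[round(27*(np.cos(L['a'])-np.cos(q)),2),0,round(27*(np.sin(q)-np.sin(L['a'])),2),0,3]
L['pend']=list(map(float,pl));json.dump(L,open('log.json','w'))
print('a',pl.round(3));print([float(v) if v%1 else int(v) for v in r])
E
python3 - <<'E'
# dry test of planner maths, no robot: none
E
echo ok
```

```text
ok
```

jog_arm(targets=[0, 0, 0, 0, 3, 0, 0, 0, 0, 3, 0, 0, 0, 0, 3, 0, 0, 0, 0, 3])

```text
t: 7.08
tcp_pos: [0.6009, -0.0665, 0.2257]
tcp_rot: [[-0.239, 0.971, 0.003], [0.971, 0.239, 0.0], [-0.0, 0.003, -1.0]]
force: [4.7, 2.5, -0.0]
opening: 0.0328
grip_force: 8.0
```

```bash
python3 ctl.py go 0.05 10
```

```text
t 7.23 th [-0.2458 -0.2455 -0.2455] a_cmd -0.250 a_meas -0.250 lat [ -52.1 -259.2] grip 8.0 open 0.0331 F [ 6.   1.9 -0.1]
a [-0.22 -0.19 -0.16 -0.13 -0.1  -0.07 -0.04 -0.01  0.02  0.05]
[-0.19, 0, 0.79, 0, 3, -0.35, 0, 1.58, 0, 3, -0.49, 0, 2.38, 0, 3, -0.61, 0, 3.18, 0, 3, -0.7, 0, 3.98, 0, 3, -0.77, 0, 4.79, 0, 3, -0.82, 0, 5.6, 0, 3, -0.84, 0, 6.41, 0, 3, -0.83, 0, 7.22, 0, 3, -0.81, 0, 8.03, 0, 3]
```

jog_arm(targets=[-0.19, 0.15, 0.79, 0, 3, -0.35, 0.2, 1.58, 0, 3, -0.49, 0.2, 2.38, 0, 3, -0.61, 0.2, 3.18, 0, 3, -0.7, 0.2, 3.98, 0, 3, -0.77, 0.2, 4.79, 0, 3, -0.82, 0.2, 5.6, 0, 3, -0.84, 0.2, 6.41, 0, 3, -0.83, 0.2, 7.22, 0, 3, -0.81, 0.2, 8.03, 0, 3])

```text
t: 8.07
tcp_pos: [0.6029, -0.0744, 0.1442]
tcp_rot: [[-0.239, 0.971, -0.001], [0.971, 0.239, -0.0], [0.0, -0.001, -1.0]]
force: [-1.2, 0.3, 0.6]
opening: 0.0327
grip_force: 8.0
```

```bash
python3 ctl.py go 0.11 4
```

```text
t 8.22 th [-0.2458 -0.2459 -0.2459] a_cmd 0.050 a_meas 0.055 lat [ -52.  -267.4] grip 8.0 open 0.0328 F [-1.  -1.4  0.2]
a [0.065 0.08  0.095 0.11 ]
[0.02, 0, 0.4, 0, 3, 0.05, 0, 0.81, 0, 3, 0.09, 0, 1.21, 0, 3, 0.13, 0, 1.61, 0, 3]
```

jog_arm(targets=[0.02, 0, 0.4, 0, 3, 0.05, 0, 0.81, 0, 3, 0.09, 0, 1.21, 0, 3, 0.13, 0, 1.61, 0, 3])

```text
t: 8.55
tcp_pos: [0.6027, -0.0731, 0.1287]
tcp_rot: [[-0.239, 0.971, -0.001], [0.971, 0.239, -0.0], [-0.0, -0.001, -1.0]]
force: [-2.4, -2.2, 0.2]
opening: 0.0331
grip_force: 8.0
```

```bash
python3 ctl.py go 0.15 4
```

```text
t 8.70 th [-0.2455 -0.2457 -0.2455] a_cmd 0.110 a_meas 0.113 lat [ -51.9 -266.1] grip 8.0 open 0.0328 F [-2.3 -2.5  0.3]
a [0.12 0.13 0.14 0.15]
[0.03, 0, 0.27, 0, 3, 0.06, 0, 0.54, 0, 3, 0.1, 0, 0.8, 0, 3, 0.14, 0, 1.07, 0, 3]
```

jog_arm(targets=[-0.05, -0.1, 0.27, 0, 3, -0.04, -0.1, 0.54, 0, 3, 0, -0.1, 0.8, 0, 3, 0.04, -0.1, 1.07, 0, 3])

```text
t: 9.03
tcp_pos: [0.6023, -0.072, 0.1182]
tcp_rot: [[-0.239, 0.971, 0.001], [0.971, 0.239, 0.001], [0.001, 0.001, -1.0]]
force: [-0.1, 3.4, -0.1]
opening: 0.0328
grip_force: 8.0
```

```bash
python3 ctl.py go 0.19 4
```

```text
t 9.18 th [-0.2461 -0.2456 -0.2456] a_cmd 0.150 a_meas 0.152 lat [ -52.  -264.9] grip 8.0 open 0.0326 F [0.1 4.2 0.7]
a [0.16 0.17 0.18 0.19]
[0.04, 0, 0.27, 0, 3, 0.09, 0, 0.53, 0, 3, 0.13, 0, 0.8, 0, 3, 0.18, 0, 1.06, 0, 3]
```

jog_arm(targets=[0.1, 0, 0.27, 0, 3, 0.15, 0, 0.53, 0, 3, 0.19, 0, 0.8, 0, 3, 0.24, 0, 1.06, 0, 3])

```text
t: 9.52
tcp_pos: [0.6019, -0.0704, 0.1076]
tcp_rot: [[-0.239, 0.971, 0.001], [0.971, 0.239, 0.0], [-0.0, 0.001, -1.0]]
force: [1.4, 4.2, 1.2]
opening: 0.0332
grip_force: 8.0
```

```bash
python3 ctl.py go 0.22 4
```

```text
t 9.67 th [-0.2456 -0.2459 -0.2456] a_cmd 0.190 a_meas 0.192 lat [ -52.1 -263.3] grip 8.0 open 0.0330 F [1.1 4.9 2.1]
a [0.198 0.205 0.212 0.22 ]
[0.04, 0, 0.2, 0, 3, 0.08, 0, 0.4, 0, 3, 0.12, 0, 0.6, 0, 3, 0.16, 0, 0.79, 0, 3]
```

jog_arm(targets=[0.1, 0, 0.2, 0, 3, 0.15, 0, 0.4, 0, 3, 0.19, 0, 0.6, 0, 3, 0.23, 0, 0.79, 0, 3])

```text
t: 10.0
tcp_pos: [0.6015, -0.0688, 0.0998]
tcp_rot: [[-0.239, 0.971, 0.001], [0.971, 0.239, -0.001], [-0.001, 0.001, -1.0]]
force: [2.8, 1.4, 1.3]
opening: 0.0329
grip_force: 8.0
```

```bash
python3 ctl.py go 0.25 4
```

```text
t 10.15 th [-0.2404 -0.2383 -0.2371] a_cmd 0.220 a_meas 0.221 lat [ -52.1 -261.6] grip 8.0 open 0.0331 F [4.3 1.2 1. ]
a [0.228 0.235 0.242 0.25 ]
[0.04, 0, 0.2, 0, 3, 0.09, 0, 0.39, 0, 3, 0.14, 0, 0.59, 0, 3, 0.19, 0, 0.79, 0, 3]
```

```bash
python3 - <<'E'
import json
L=json.load(open('log.json'));L['pend']=[];L['free']=L['meas'][-3][0]-.01;json.dump(L,open('log.json','w'))
E
sed -i 's/(p\[2\]-.51)\/.07/(p[2]-.54)\/.04/' ctl.py
python3 ctl.py plan -0.045 0.10 4
```

```text
t 10.30 th [-0.2356 -0.2338 -0.2309] a_cmd 0.220 a_meas 0.220 lat [ -52.1 -261.6] grip 8.0 open 0.0329 F [3.7 0.3 1.2]
fit k 0.537 b 0.0005 I 0.0999 rms 0.0003  now th -0.2288 w 0.0503
aeq 0.035 pred th end-of-cycle -0.1886, +1s -0.0794, max -0.0432 min -0.2288; a range -0.005 0.244
a [0.238 0.244 0.236 0.216]
[0.11, 0, 0.47, 0, 3, 0.15, 0, 0.62, 0, 3, 0.09, 0, 0.41, 0, 3, -0.02, 0, -0.09, 0, 3]
```

jog_arm(targets=[0.11, 0.05, 0.47, 0, 3, 0.15, 0.05, 0.62, 0, 3, 0.09, 0.05, 0.41, 0, 3, -0.02, 0.05, -0.09, 0, 3])

```text
t: 10.63
tcp_pos: [0.6015, -0.0688, 0.1002]
tcp_rot: [[-0.239, 0.971, -0.0], [0.971, 0.239, -0.001], [-0.0, -0.0, -1.0]]
force: [3.0, -2.4, -0.1]
opening: 0.0331
grip_force: 8.0
```

```bash
python3 ctl.py plan -0.045 0.10 4
```

```text
t 10.78 th [-0.1988 -0.1938 -0.1876] a_cmd 0.216 a_meas 0.216 lat [ -52.  -261.8] grip 8.0 open 0.0329 F [ 1.7 -3.1 -0.4]
fit k 0.527 b 0.0021 I 0.0996 rms 0.0003  now th -0.1810 w 0.1342
aeq 0.032 pred th end-of-cycle -0.1267, +1s -0.0471, max -0.0430 min -0.1810; a range -0.010 0.216
a [0.161 0.12  0.098 0.091]
[-0.28, 0, -1.47, 0, 3, -0.44, 0, -2.56, 0, 3, -0.5, 0, -3.17, 0, 3, -0.52, 0, -3.34, 0, 3]
```

jog_arm(targets=[-0.31, 0, -1.47, 0, 3, -0.48, 0, -2.56, 0, 3, -0.54, 0, -3.17, 0, 3, -0.56, 0, -3.34, 0, 3])

```text
t: 11.12
tcp_pos: [0.6028, -0.0739, 0.1354]
tcp_rot: [[-0.239, 0.971, 0.001], [0.971, 0.239, -0.0], [-0.001, 0.001, -1.0]]
force: [1.0, -1.3, -0.2]
opening: 0.0332
grip_force: 8.0
```

```bash
python3 ctl.py plan -0.045 0.10 4
```

```text
t 11.27 th [-0.1455 -0.1418 -0.1383] a_cmd 0.091 a_meas 0.093 lat [ -52.1 -266.8] grip 8.0 open 0.0330 F [ 2.7 -1.7  0.1]
fit k 0.528 b -0.0066 I 0.0949 rms 0.0005  now th -0.1348 w 0.0631
aeq 0.041 pred th end-of-cycle -0.0937, +1s -0.0437, max -0.0421 min -0.1348; a range -0.016 0.156
a [0.131 0.154 0.156 0.139]
[0.12, 0, 1.07, 0, 3, 0.21, 0, 1.69, 0, 3, 0.22, 0, 1.75, 0, 3, 0.15, 0, 1.29, 0, 3]
```

jog_arm(targets=[0.12, 0, 1.07, 0, 3, 0.21, 0, 1.69, 0, 3, 0.22, 0, 1.75, 0, 3, 0.15, 0, 1.29, 0, 3])

```text
t: 11.6
tcp_pos: [0.6022, -0.0721, 0.1194]
tcp_rot: [[-0.239, 0.971, -0.002], [0.971, 0.239, 0.001], [0.001, -0.001, -1.0]]
force: [4.1, -1.1, 0.5]
opening: 0.0329
grip_force: 8.0
```

```bash
python3 ctl.py plan -0.045 0.10 4
```

```text
t 11.75 th [-0.1088 -0.1035 -0.0982] a_cmd 0.139 a_meas 0.140 lat [ -52.1 -265.3] grip 8.0 open 0.0327 F [ 3.2 -2.2  1.1]
fit k 0.529 b -0.0061 I 0.0946 rms 0.0005  now th -0.0927 w 0.1145
aeq 0.040 pred th end-of-cycle -0.0504, +1s -0.0455, max -0.0429 min -0.0927; a range -0.002 0.139
a [0.098 0.061 0.032 0.011]
[-0.13, 0, -1.11, 0, 3, -0.21, 0, -2.1, 0, 3, -0.25, 0, -2.9, 0, 3, -0.26, 0, -3.46, 0, 3]
```

jog_arm(targets=[-0.13, 0, -1.11, 0, 3, -0.21, 0, -2.1, 0, 3, -0.25, 0, -2.9, 0, 3, -0.26, 0, -3.46, 0, 3])

```text
t: 12.08
tcp_pos: [0.6029, -0.0748, 0.1572]
tcp_rot: [[-0.239, 0.971, 0.0], [0.971, 0.239, -0.0], [-0.0, 0.0, -1.0]]
force: [1.8, -1.9, -0.8]
opening: 0.0328
grip_force: 8.0
```

```bash
python3 ctl.py plan -0.045 0.10 5
```

```text
t 12.23 th [-0.0609 -0.0581 -0.0554] a_cmd 0.011 a_meas 0.009 lat [ -52.1 -267.8] grip 8.0 open 0.0325 F [ 2.6 -0.7 -0.1]
fit k 0.518 b -0.0125 I 0.0973 rms 0.0004  now th -0.0532 w 0.0390
aeq 0.045 pred th end-of-cycle -0.0446, +1s -0.0450, max -0.0445 min -0.0532; a range 0.011 0.047
a [0.016 0.021 0.026 0.03  0.033]
[0, 0, 0.15, 0, 3, 0, 0, 0.29, 0, 3, 0.01, 0, 0.4, 0, 3, 0.01, 0, 0.51, 0, 3, 0.01, 0, 0.61, 0, 3]
```

jog_arm(targets=[0, 0, 0.15, 0, 3, 0, 0, 0.29, 0, 3, 0.01, 0, 0.4, 0, 3, 0.01, 0, 0.51, 0, 3, 0.01, 0, 0.61, 0, 3])

```text
t: 12.65
tcp_pos: [0.6029, -0.0746, 0.1491]
tcp_rot: [[-0.239, 0.971, -0.001], [0.971, 0.239, 0.0], [0.001, -0.001, -1.0]]
force: [2.2, -0.9, 0.6]
opening: 0.0332
grip_force: 8.0
```

```bash
python3 look.py h scene top wrist; python3 ctl.py plan -0.045 0.10 5
python3 - <<'E'
from trk import *
S=load('pics/h_scene.pkl');T=load('pics/h_top.pkl')
a=cv2.resize(S['frame'][160:210,350:416],(792,600)[:2],interpolation=cv2.INTER_CUBIC)[:,:400*2]
im=np.zeros((600,800,3),np.uint8)
im[:330,:400]=cv2.resize(S['frame'][155:210,335:402],(400,330),interpolation=cv2.INTER_CUBIC)
im[:330,400:]=cv2.resize(T['frame'][170:215,125:180],(400,330),interpolation=cv2.INTER_CUBIC)
im[330:,:400]=cv2.resize(load('pics/h_wrist.pkl')['frame'],(400,270))
cv2.imwrite('pics/m2.png',im[:,:,::-1])
for th in(-.06,-.045,-.03):print(th,proj(T,W(0,.245*np.cos(th),.245*np.sin(th)+.002)),proj(S,W(0,.245*np.cos(th),.245*np.sin(th))))
print(proj(T,[W(.006,.254,h) for h in(-.015,-.008,0)]))
h=cv2.cvtColor(T['frame'],cv2.COLOR_RGB2HSV).astype(int)[180:200,130:175]
r=((h[...,0]<8)|(h[...,0]>172))&(h[...,1]>140);y=(h[...,0]>18)&(h[...,0]<32)&(h[...,1]>130)
for i in range(20):print(180+i,''.join('R' if r[i,j] else 'y' if y[i,j] else '.' for j in range(45)))
E
```

```text
t 12.95 th [-0.0434 -0.0432 -0.0429] a_cmd 0.033 a_meas 0.035 lat [ -52.1 -267.6] grip 8.0 open 0.0332 F [ 3.5 -0.4 -0.3]
fit k 0.523 b -0.0095 I 0.1008 rms 0.0005  now th -0.0433 w -0.0016
aeq 0.043 pred th end-of-cycle -0.0449, +1s -0.0450, max -0.0433 min -0.0452; a range 0.033 0.045
a [0.036 0.038 0.04  0.043 0.044]
[0, 0, 0.06, 0, 3, 0, 0, 0.12, 0, 3, 0.01, 0, 0.19, 0, 3, 0.01, 0, 0.25, 0, 3, 0.01, 0, 0.29, 0, 3]
-0.06 [[147.19504955 191.91919286]] [[374.29705134 181.5230825 ]]
-0.045 [[146.82379588 191.81021892]] [[374.46584277 180.65997296]]
-0.03 [[146.46806074 191.69640654]] [[374.62882714 179.80061341]]
[[143.94373186 190.8188518 ]
 [143.33677913 190.57749533]
 [142.63579815 190.29874826]]
180 .............................................
181 .............................................
182 .............................................
183 .............................................
184 .............................................
185 .............................................
186 .............................................
187 .................................RRRR........
188 ....yyy......................RRRRRRRR........
189 .....yyyyyyyy.............RRRRRRRRRR.........
190 ......yyyyyyy..........RRRRRRRRR.............
191 .......yyy..........RRRRRRRR.................
192 .......yy..........RRRRR.....................
193 .......yy....................................
194 .......yy....................................
195 ........y....................................
196 ........yy...................................
197 ........yy...................................
198 ........yy...................................
199 .......yyyy..................................
```

View pics/m2.png

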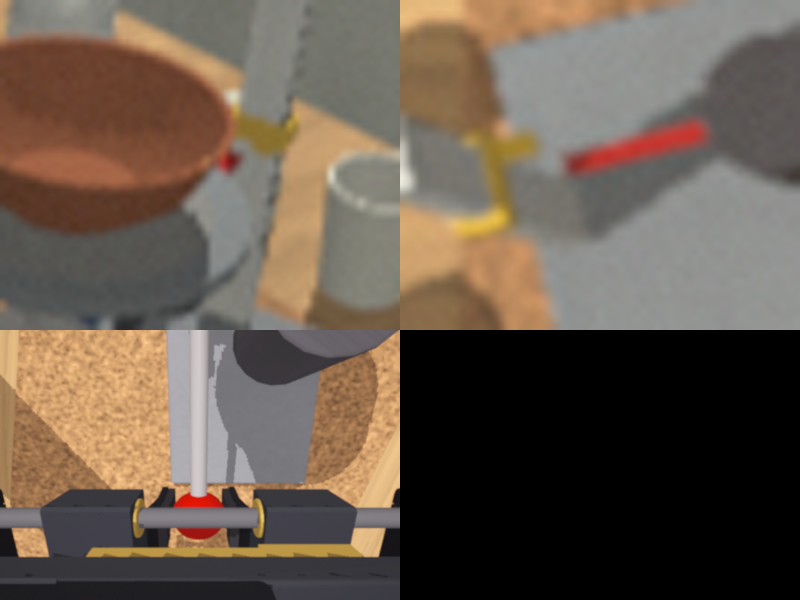

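```bash
python3 - <<'E'
import json
L=json.load(open('log.json'));L['pend']=[];json.dump(L,open('log.json','w'))
E
python3 ctl.py plan -0.037 0.10 5
```

```text
t 13.10 th [-0.0428 -0.0426 -0.0426] a_cmd 0.033 a_meas 0.034 lat [ -52.1 -267.7] grip 8.0 open 0.0326 F [2.3 0.3 0.1]
fit k 0.527 b -0.0082 I 0.1020 rms 0.0003  now th -0.0430 w -0.0028
aeq 0.036 pred th end-of-cycle -0.0393, +1s -0.0371, max -0.0363 min -0.0432; a range 0.027 0.057
a [0.048 0.056 0.057 0.052 0.044]
[0.02, 0, 0.39, 0, 3, 0.03, 0, 0.61, 0, 3, 0.03, 0, 0.63, 0, 3, 0.02, 0, 0.5, 0, 3, 0.01, 0, 0.29, 0, 3]
```

jog_arm(targets=[0.02, 0, 0.39, 0, 3, 0.03, 0, 0.61, 0, 3, 0.03, 0, 0.63, 0, 3, 0.02, 0, 0.5, 0, 3, 0.01, 0, 0.29, 0, 3])

```text
t: 13.52
tcp_pos: [0.6029, -0.0745, 0.1466]
tcp_rot: [[-0.239, 0.971, -0.001], [0.971, 0.239, 0.0], [0.0, -0.0, -1.0]]
force: [1.3, -0.8, -0.6]
opening: 0.0332
grip_force: 8.0
```

```bash
python3 ctl.py plan -0.037 0.10 6
```

```text
t 13.67 th [-0.0399 -0.0391 -0.0384] a_cmd 0.044 a_meas 0.044 lat [ -52.1 -267.6] grip 8.0 open 0.0326 F [ 0.7  0.3 -0.5]
fit k 0.533 b -0.0063 I 0.1011 rms 0.0003  now th -0.0377 w 0.0152
aeq 0.035 pred th end-of-cycle -0.0358, +1s -0.0370, max -0.0348 min -0.0377; a range 0.018 0.044
a [0.031 0.022 0.018 0.019 0.023 0.028]
[-0.01, 0, -0.36, 0, 3, -0.02, 0, -0.6, 0, 3, -0.02, 0, -0.71, 0, 3, -0.02, 0, -0.69, 0, 3, -0.02, 0, -0.59, 0, 3, -0.02, 0, -0.44, 0, 3]
```

jog_arm(targets=[-0.01, 0, -0.36, 0, 3, -0.02, 0, -0.6, 0, 3, -0.02, 0, -0.71, 0, 3, -0.02, 0, -0.69, 0, 3, -0.02, 0, -0.59, 0, 3, -0.02, 0, -0.44, 0, 3])

```text
t: 14.17
tcp_pos: [0.6029, -0.0747, 0.1511]
tcp_rot: [[-0.239, 0.971, -0.0], [0.971, 0.239, 0.0], [0.0, 0.0, -1.0]]
force: [2.3, 0.5, -0.3]
opening: 0.0327
grip_force: 8.0
```

```bash
python3 ctl.py plan -0.037 0.10 7
```

```text
t 14.32 th [-0.0391 -0.0401 -0.0409] a_cmd 0.028 a_meas 0.030 lat [ -52.1 -267.7] grip 8.0 open 0.0328 F [ 1.9  0.4 -0.1]
fit k 0.531 b -0.0084 I 0.1067 rms 0.0005  now th -0.0410 w -0.0140
aeq 0.037 pred th end-of-cycle -0.0379, +1s -0.0371, max -0.0363 min -0.0429; a range 0.027 0.068
a [0.049 0.063 0.068 0.065 0.057 0.047 0.038]
[0.02, 0, 0.58, 0, 3, 0.04, 0, 0.96, 0, 3, 0.05, 0, 1.09, 0, 3, 0.05, 0, 1.01, 0, 3, 0.03, 0, 0.79, 0, 3, 0.02, 0, 0.52, 0, 3, 0.01, 0, 0.27, 0, 3]
```

jog_arm(targets=[0.02, 0, 0.58, 0, 3, 0.04, 0, 0.96, 0, 3, 0.05, 0, 1.09, 0, 3, 0.05, 0, 1.01, 0, 3, 0.03, 0, 0.79, 0, 3, 0.02, 0, 0.52, 0, 3, 0.01, 0, 0.27, 0, 3])

```text
t: 14.9
tcp_pos: [0.6029, -0.0747, 0.1489]
tcp_rot: [[-0.239, 0.971, -0.0], [0.971, 0.239, 0.0], [0.0, -0.0, -1.0]]
force: [1.7, 1.1, 0.7]
opening: 0.0331
grip_force: 8.0
```

```bash
python3 ctl.py plan -0.037 0.10 7
```

```text
t 15.05 th [-0.0403 -0.04   -0.0393] a_cmd 0.038 a_meas 0.037 lat [ -52.  -267.7] grip 8.0 open 0.0330 F [1.8 1.7 0.3]
fit k 0.528 b -0.0090 I 0.1061 rms 0.0005  now th -0.0390 w 0.0077
aeq 0.037 pred th end-of-cycle -0.0368, +1s -0.0370, max -0.0368 min -0.0390; a range 0.033 0.038
a [0.036 0.034 0.033 0.033 0.033 0.034 0.035]
[0, 0, -0.05, 0, 3, 0, 0, -0.1, 0, 3, 0, 0, -0.13, 0, 3, 0, 0, -0.14, 0, 3, 0, 0, -0.13, 0, 3, 0, 0, -0.11, 0, 3, 0, 0, -0.09, 0, 3]
```

jog_arm(targets=[0, 0, -0.05, 0, 3, 0, 0, -0.1, 0, 3, 0, 0, -0.13, 0, 3, 0, 0, -0.14, 0, 3, 0, 0, -0.13, 0, 3, 0, 0, -0.11, 0, 3, 0, 0, -0.09, 0, 3])

```text
t: 15.63
tcp_pos: [0.6029, -0.0747, 0.1493]
tcp_rot: [[-0.239, 0.971, -0.0], [0.971, 0.239, 0.0], [0.0, -0.0, -1.0]]
force: [-0.0, 2.0, -0.1]
opening: 0.0327
grip_force: 8.0
```

```bash
python3 ctl.py plan -0.037 0.10 7
```

```text
t 15.78 th [-0.0391 -0.039  -0.0396] a_cmd 0.035 a_meas 0.036 lat [ -52.  -267.7] grip 8.0 open 0.0329 F [1.  3.  0.6]
fit k 0.546 b -0.0075 I 0.0982 rms 0.0003  now th -0.0397 w -0.0057
aeq 0.038 pred th end-of-cycle -0.0373, +1s -0.0371, max -0.0366 min -0.0404; a range 0.033 0.053
a [0.045 0.052 0.053 0.051 0.047 0.042 0.037]
[0.01, 0, 0.28, 0, 3, 0.02, 0, 0.46, 0, 3, 0.02, 0, 0.51, 0, 3, 0.02, 0, 0.45, 0, 3, 0.01, 0, 0.33, 0, 3, 0.01, 0, 0.19, 0, 3, 0, 0, 0.07, 0, 3]
```

jog_arm(targets=[0.01, 0, 0.28, 0, 3, 0.02, 0, 0.46, 0, 3, 0.02, 0, 0.51, 0, 3, 0.02, 0, 0.45, 0, 3, 0.01, 0, 0.33, 0, 3, 0.01, 0, 0.19, 0, 3, 0, 0, 0.07, 0, 3])

```text
t: 16.37
tcp_pos: [0.6029, -0.0747, 0.1489]
tcp_rot: [[-0.239, 0.971, -0.0], [0.971, 0.239, 0.0], [0.0, -0.0, -1.0]]
force: [0.7, 3.0, -0.6]
opening: 0.0328
grip_force: 8.0
```

```bash
python3 ctl.py plan -0.037 0.10 8
```

```text
t 16.52 th [-0.0376 -0.0376 -0.0367] a_cmd 0.037 a_meas 0.037 lat [ -52.1 -267.7] grip 8.0 open 0.0326 F [1.1 2.2 0.2]
fit k 0.547 b -0.0071 I 0.0993 rms 0.0003  now th -0.0366 w 0.0060
aeq 0.038 pred th end-of-cycle -0.0370, +1s -0.0370, max -0.0358 min -0.0372; a range 0.029 0.039
a [0.033 0.03  0.029 0.03  0.032 0.034 0.037 0.038]
[0, 0, -0.12, 0, 3, -0.01, 0, -0.2, 0, 3, -0.01, 0, -0.23, 0, 3, -0.01, 0, -0.2, 0, 3, -0.01, 0, -0.15, 0, 3, 0, 0, -0.08, 0, 3, 0, 0, -0.02, 0, 3, 0, 0, 0.03, 0, 3]
```

jog_arm(targets=[0, 0, -0.12, 0, 3, -0.01, 0, -0.2, 0, 3, -0.01, 0, -0.23, 0, 3, -0.01, 0, -0.2, 0, 3, -0.01, 0, -0.15, 0, 3, 0, 0, -0.08, 0, 3, 0, 0, -0.02, 0, 3, 0, 0, 0.03, 0, 3])

```text
t: 17.18
tcp_pos: [0.6029, -0.0747, 0.1482]
tcp_rot: [[-0.239, 0.971, -0.0], [0.971, 0.239, 0.0], [0.0, -0.0, -1.0]]
force: [1.2, 2.2, -0.0]
opening: 0.033
grip_force: 8.0
```

```bash
python3 ctl.py plan -0.037 0.10 8
```

```text
t 17.33 th [-0.039  -0.0398 -0.0401] a_cmd 0.038 a_meas 0.040 lat [ -52.1 -267.7] grip 8.0 open 0.0328 F [ 0.9  3.  -0.7]
fit k 0.545 b -0.0081 I 0.0985 rms 0.0003  now th -0.0402 w -0.0069
aeq 0.038 pred th end-of-cycle -0.0369, +1s -0.0371, max -0.0365 min -0.0410; a range 0.033 0.057
a [0.049 0.055 0.057 0.054 0.049 0.043 0.038 0.035]
[0.01, 0, 0.29, 0, 3, 0.02, 0, 0.46, 0, 3, 0.02, 0, 0.5, 0, 3, 0.02, 0, 0.43, 0, 3, 0.01, 0, 0.29, 0, 3, 0.01, 0, 0.14, 0, 3, 0, 0, 0, 0, 3, 0, 0, -0.1, 0, 3]
```

jog_arm(targets=[0.01, 0, 0.29, 0, 3, 0.02, 0, 0.46, 0, 3, 0.02, 0, 0.5, 0, 3, 0.02, 0, 0.43, 0, 3, 0.01, 0, 0.29, 0, 3, 0.01, 0, 0.14, 0, 3, 0, 0, 0, 0, 3, 0, 0, -0.1, 0, 3])

```text
t: 18.0
tcp_pos: [0.6029, -0.0747, 0.1497]
tcp_rot: [[-0.239, 0.971, -0.0], [0.971, 0.239, 0.0], [0.0, -0.0, -1.0]]
force: [0.8, 1.6, 0.7]
opening: 0.0332
grip_force: 8.0
```

```bash
python3 ctl.py plan -0.037 0.10 8
```

```text
t 18.15 th [-0.0364 -0.0356 -0.0345] a_cmd 0.035 a_meas 0.035 lat [ -52.1 -267.8] grip 8.0 open 0.0329 F [1.  2.5 0.4]
fit k 0.545 b -0.0078 I 0.0963 rms 0.0004  now th -0.0349 w 0.0065
aeq 0.038 pred th end-of-cycle -0.0371, +1s -0.0369, max -0.0342 min -0.0373; a range 0.024 0.042
a [0.028 0.024 0.024 0.026 0.03  0.034 0.038 0.041]
[-0.01, 0, -0.18, 0, 3, -0.01, 0, -0.29, 0, 3, -0.01, 0, -0.3, 0, 3, -0.01, 0, -0.23, 0, 3, 0, 0, -0.13, 0, 3, 0, 0, -0.01, 0, 3, 0, 0, 0.09, 0, 3, 0.01, 0, 0.16, 0, 3]
```

jog_arm(targets=[-0.01, 0, -0.18, 0, 3, -0.01, 0, -0.29, 0, 3, -0.01, 0, -0.3, 0, 3, -0.01, 0, -0.23, 0, 3, 0, 0, -0.13, 0, 3, 0, 0, -0.01, 0, 3, 0, 0, 0.09, 0, 3, 0.01, 0, 0.16, 0, 3])

```text
t: 18.82
tcp_pos: [0.6029, -0.0747, 0.1475]
tcp_rot: [[-0.239, 0.971, -0.0], [0.971, 0.239, 0.0], [0.0, -0.0, -1.0]]
force: [0.3, 2.8, 0.1]
opening: 0.0327
grip_force: 8.0
```

```bash
python3 ctl.py plan -0.037 0.10 8
```

```text
t 18.97 th [-0.0372 -0.0379 -0.038 ] a_cmd 0.041 a_meas 0.042 lat [ -52.1 -267.7] grip 8.0 open 0.0326 F [0.5 3.1 0.4]
fit k 0.540 b -0.0083 I 0.0959 rms 0.0004  now th -0.0380 w -0.0035
aeq 0.038 pred th end-of-cycle -0.0369, +1s -0.0370, max -0.0368 min -0.0383; a range 0.036 0.045
a [0.043 0.045 0.045 0.044 0.042 0.04  0.038 0.037]
[0, 0, 0.08, 0, 3, 0.01, 0, 0.12, 0, 3, 0.01, 0, 0.12, 0, 3, 0, 0, 0.08, 0, 3, 0, 0, 0.03, 0, 3, 0, 0, -0.03, 0, 3, 0, 0, -0.08, 0, 3, 0, 0, -0.11, 0, 3]
```

jog_arm(targets=[0, 0, 0.08, 0, 3, 0.01, 0, 0.12, 0, 3, 0.01, 0, 0.12, 0, 3, 0, 0, 0.08, 0, 3, 0, 0, 0.03, 0, 3, 0, 0, -0.03, 0, 3, 0, 0, -0.08, 0, 3, 0, 0, -0.11, 0, 3])

```text
t: 19.63
tcp_pos: [0.603, -0.0747, 0.149]
tcp_rot: [[-0.239, 0.971, 0.0], [0.971, 0.239, -0.0], [-0.0, -0.0, -1.0]]
force: [0.4, 2.3, 0.8]
opening: 0.0329
grip_force: 8.0
```

```bash
python3 ctl.py plan -0.037 0.10 6
```

```text
t 19.78 th [-0.0377 -0.0376 -0.0375] a_cmd 0.037 a_meas 0.037 lat [ -52.1 -267.7] grip 8.0 open 0.0332 F [ 0.2  2.9 -0.1]
fit k 0.545 b -0.0081 I 0.0979 rms 0.0003  now th -0.0376 w -0.0004
aeq 0.038 pred th end-of-cycle -0.0372, +1s -0.0370, max -0.0369 min -0.0377; a range 0.037 0.041
a [0.039 0.04  0.041 0.04  0.04  0.039]
[0, 0, 0.06, 0, 3, 0, 0, 0.1, 0, 3, 0, 0, 0.11, 0, 3, 0, 0, 0.1, 0, 3, 0, 0, 0.08, 0, 3, 0, 0, 0.06, 0, 3]
```

jog_arm(targets=[0, 0, 0.06, 0, 3, 0, 0, 0.1, 0, 3, 0, 0, 0.11, 0, 3, 0, 0, 0.1, 0, 3, 0, 0, 0.08, 0, 3, 0, 0, 0.06, 0, 3])

```text
t: 20.28
tcp_pos: [0.6029, -0.0747, 0.1483]
tcp_rot: [[-0.239, 0.971, -0.0], [0.971, 0.239, -0.0], [-0.0, -0.0, -1.0]]
force: [-0.1, 1.5, -0.1]
opening: 0.0329
grip_force: 8.0
```

```bash
python3 ctl.py plan -0.25 0.08 5
```

```text
t 20.43 th [-0.0374 -0.0375 -0.0373] a_cmd 0.039 a_meas 0.040 lat [ -52.1 -267.7] grip 8.0 open 0.0328 F [0.8 1.7 0.4]
fit k 0.546 b -0.0078 I 0.0992 rms 0.0003  now th -0.0372 w 0.0012
aeq 0.213 pred th end-of-cycle -0.0729, +1s -0.1621, max -0.0372 min -0.2502; a range -0.059 0.245
a [-0.019 -0.054 -0.059 -0.041 -0.008]
[-0.02, 0, -1.56, 0, 3, 0.02, 0, -2.49, 0, 3, 0.03, 0, -2.65, 0, 3, 0, 0, -2.15, 0, 3, -0.02, 0, -1.26, 0, 3]
```

jog_arm(targets=[-0.02, 0, -1.56, 0, 3, 0.02, 0, -2.49, 0, 3, 0.03, 0, -2.65, 0, 3, 0, 0, -2.15, 0, 3, -0.02, 0, -1.26, 0, 3])

```text
t: 20.85
tcp_pos: [0.603, -0.075, 0.1611]
tcp_rot: [[-0.239, 0.971, 0.001], [0.971, 0.239, -0.001], [-0.001, 0.001, -1.0]]
force: [-0.3, 1.3, 0.0]
opening: 0.0328
grip_force: 8.0
```

```bash
python3 ctl.py plan -0.25 0.08 5
```

```text
t 21.00 th [-0.0619 -0.0674 -0.0715] a_cmd -0.008 a_meas -0.002 lat [ -52.1 -267.9] grip 8.0 open 0.0328 F [ 0.4  1.8 -0.6]
fit k 0.548 b -0.0079 I 0.0888 rms 0.0005  now th -0.0785 w -0.1280
aeq 0.215 pred th end-of-cycle -0.1301, +1s -0.2048, max -0.0785 min -0.2513; a range -0.008 0.243
a [0.056 0.102 0.126 0.13  0.123]
[0.04, 0, 1.72, 0, 3, 0.14, 0, 2.96, 0, 3, 0.21, 0, 3.59, 0, 3, 0.23, 0, 3.72, 0, 3, 0.2, 0, 3.53, 0, 3]
```

jog_arm(targets=[0.04, 0, 1.72, 0, 3, 0.14, 0, 2.96, 0, 3, 0.21, 0, 3.59, 0, 3, 0.23, 0, 3.72, 0, 3, 0.2, 0, 3.53, 0, 3])

```text
t: 21.42
tcp_pos: [0.6025, -0.073, 0.125]
tcp_rot: [[-0.239, 0.971, -0.001], [0.971, 0.239, 0.0], [0.0, -0.001, -1.0]]
force: [0.5, 1.9, 0.4]
opening: 0.0329
grip_force: 8.0
```

```bash
python3 ctl.py plan -0.25 0.06 4
```

```text
t 21.57 th [-0.1083 -0.11   -0.1122] a_cmd 0.123 a_meas 0.121 lat [ -52.  -266.2] grip 8.0 open 0.0329 F [-0.9  1.4  0.8]
fit k 0.440 b -0.0222 I 0.0952 rms 0.0007  now th -0.1121 w -0.0067
aeq 0.139 pred th end-of-cycle -0.1307, +1s -0.2007, max -0.1121 min -0.2509; a range 0.011 0.164
a [0.064 0.025 0.011 0.018]
[-0.15, 0, -1.58, 0, 3, -0.2, 0, -2.63, 0, 3, -0.2, 0, -3.01, 0, 3, -0.2, 0, -2.84, 0, 3]
```

jog_arm(targets=[-0.09, 0, -0.83, 0, 3, -0.14, 0, -1.39, 0, 3, -0.15, 0, -1.6, 0, 3, -0.14, 0, -1.48, 0, 3])

```text
t: 21.9
tcp_pos: [0.603, -0.0746, 0.1418]
tcp_rot: [[-0.239, 0.971, 0.001], [0.971, 0.239, -0.001], [-0.001, 0.001, -1.0]]
force: [-0.5, 1.1, 0.1]
opening: 0.0327
grip_force: 8.0
```

```bash
WIN=4 python3 ctl.py plan -0.25 0.06 4
```

```text
t 22.05 th [-0.1255 -0.1282 -0.1316] a_cmd 0.068 a_meas 0.069 lat [ -52.  -267.5] grip 8.0 open 0.0328 F [0.5 0.4 1.7]
delay -0.01631659464723894
[ 0.2 -0.5  0.  -0.1 -0.3 -0.3 -0.5 -0.   0.1  0.   0.3  0.9 -0.3  0.2
  0.   0.7 -0.3 -0.4  0. ]
fit k 0.528 b -0.0097 I 0.0997 rms 0.0004  now th -0.1348 w -0.0664
aeq 0.200 pred th end-of-cycle -0.1642, +1s -0.2243, max -0.1348 min -0.2511; a range 0.068 0.224
a [0.086 0.101 0.113 0.121]
[0.04, 0, 0.49, 0, 3, 0.08, 0, 0.9, 0, 3, 0.11, 0, 1.21, 0, 3, 0.13, 0, 1.42, 0, 3]
```

jog_arm(targets=[0.04, 0, 0.49, 0, 3, 0.08, 0, 0.9, 0, 3, 0.11, 0, 1.21, 0, 3, 0.13, 0, 1.42, 0, 3])

```text
t: 22.38
tcp_pos: [0.6025, -0.0731, 0.1253]
tcp_rot: [[-0.239, 0.971, -0.0], [0.971, 0.239, 0.0], [0.0, -0.0, -1.0]]
force: [0.4, 0.3, -0.4]
opening: 0.0328
grip_force: 8.0
```

```bash
WIN=4 python3 ctl.py plan -0.25 0.06 4
```

```text
t 22.53 th [-0.1548 -0.1576 -0.1603] a_cmd 0.121 a_meas 0.123 lat [ -52.  -266.1] grip 8.0 open 0.0330 F [ 0.2 -0.3  0.3]
delay -0.015443056202770153
[-0.1  0.3  0.1 -0.4 -0.4 -0.6 -0.1  0.  -0.   0.2  0.8 -0.4  0.  -0.1
  0.6 -0.1 -0.1  0.3 -0.1 -0.1 -0.2]
fit k 0.527 b -0.0096 I 0.0987 rms 0.0003  now th -0.1632 w -0.0550
aeq 0.199 pred th end-of-cycle -0.1906, +1s -0.2469, max -0.1632 min -0.2511; a range 0.121 0.223
a [0.121 0.122 0.125 0.129]
[0, 0, -0.01, 0, 3, 0, 0, 0.02, 0, 3, 0.01, 0, 0.1, 0, 3, 0.03, 0, 0.21, 0, 3]
```

jog_arm(targets=[0, 0, -0.01, 0, 3, 0, 0, 0.02, 0, 3, 0.01, 0, 0.1, 0, 3, 0.03, 0, 0.21, 0, 3])

```text
t: 22.87
tcp_pos: [0.6025, -0.0729, 0.1242]
tcp_rot: [[-0.239, 0.971, 0.0], [0.971, 0.239, -0.0], [-0.0, 0.0, -1.0]]
force: [-0.1, -1.8, 0.9]
opening: 0.0329
grip_force: 8.0
```

```bash
WIN=4 python3 ctl.py plan -0.25 0.05 5
```

```text
t 23.02 th [-0.1804 -0.1834 -0.1858] a_cmd 0.129 a_meas 0.130 lat [ -52.  -265.8] grip 8.0 open 0.0328 F [-0.8 -0.  -0.1]
delay -0.010628835348331861
[ 0.3  0.1 -0.2 -0.4 -0.3 -0.4  0.1  0.8 -0.4 -0.4 -0.5  0.2 -0.2 -0.1
  0.4  0.4  0.4  0.5 -0.2  0.  -0.4]
fit k 0.527 b -0.0090 I 0.0982 rms 0.0004  now th -0.1892 w -0.0594
aeq 0.198 pred th end-of-cycle -0.2188, +1s -0.2509, max -0.1892 min -0.2509; a range 0.129 0.218
a [0.141 0.15  0.156 0.16  0.162]
[0.04, 0, 0.32, 0, 3, 0.08, 0, 0.58, 0, 3, 0.11, 0, 0.74, 0, 3, 0.12, 0, 0.82, 0, 3, 0.13, 0, 0.87, 0, 3]
```

jog_arm(targets=[0.04, 0, 0.32, 0, 3, 0.08, 0, 0.58, 0, 3, 0.11, 0, 0.74, 0, 3, 0.12, 0, 0.82, 0, 3, 0.13, 0, 0.87, 0, 3])

```text
t: 23.43
tcp_pos: [0.6022, -0.0716, 0.1151]
tcp_rot: [[-0.239, 0.971, -0.0], [0.971, 0.239, -0.0], [-0.0, -0.0, -1.0]]
force: [0.3, -2.0, 1.2]
opening: 0.0328
grip_force: 8.0
```

```bash
WIN=4 python3 ctl.py plan -0.25 0.04 5
```

```text
t 23.58 th [-0.2086 -0.2102 -0.2116] a_cmd 0.162 a_meas 0.162 lat [ -52.  -264.6] grip 8.0 open 0.0329 F [ 1.1 -0.9  0.2]
delay -0.010497963700488996
[ 0.2  0.1 -0.1 -0.2 -0.1 -0.2  0.2  0.8 -0.4 -0.5 -0.7 -0.  -0.5 -0.4
  0.   0.2  0.3  0.4  0.4  0.8  0.5  0.3 -0.2 -0.8]
fit k 0.522 b -0.0105 I 0.0996 rms 0.0004  now th -0.2145 w -0.0404
aeq 0.195 pred th end-of-cycle -0.2372, +1s -0.2502, max -0.2145 min -0.2508; a range 0.161 0.213
a [0.161 0.162 0.164 0.169 0.176]
[0, 0, -0.01, 0, 3, 0, 0, 0, 0, 3, 0.01, 0, 0.07, 0, 3, 0.03, 0, 0.2, 0, 3, 0.06, 0, 0.37, 0, 3]
```

jog_arm(targets=[0, 0, -0.01, 0, 3, 0, 0, 0, 0, 3, 0.01, 0, 0.07, 0, 3, 0.03, 0, 0.2, 0, 3, 0.06, 0, 0.37, 0, 3])

```text
t: 24.0
tcp_pos: [0.6021, -0.071, 0.1117]
tcp_rot: [[-0.239, 0.971, 0.0], [0.971, 0.239, -0.0], [-0.0, 0.0, -1.0]]
force: [-0.4, -2.0, 0.6]
opening: 0.0333
grip_force: 8.0
```

```bash
WIN=4 python3 ctl.py plan -0.25 0.03 5
```

```text
t 24.15 th [-0.2288 -0.2298 -0.2317] a_cmd 0.176 a_meas 0.177 lat [ -52.  -263.9] grip 8.0 open 0.0332 F [-0.3 -2.7  0.7]
delay -0.00891351897217605
[-0.   0.  -0.1  0.3  1.  -0.2 -0.6 -0.8 -0.2 -0.8 -0.7 -0.3 -0.1  0.
  0.1  0.3  0.7  0.5  1.   0.6  0.1  0.  -0.6 -0.4]
fit k 0.518 b -0.0115 I 0.1006 rms 0.0005  now th -0.2337 w -0.0326
aeq 0.194 pred th end-of-cycle -0.2480, +1s -0.2499, max -0.2337 min -0.2506; a range 0.176 0.205
a [0.178 0.182 0.187 0.193 0.198]
[0.01, 0, 0.08, 0, 3, 0.03, 0, 0.18, 0, 3, 0.06, 0, 0.3, 0, 3, 0.08, 0, 0.45, 0, 3, 0.11, 0, 0.6, 0, 3]
```

jog_arm(targets=[0.01, 0, 0.08, 0, 3, 0.03, 0, 0.15, 0, 3, 0.03, 0, 0.18, 0, 3, 0.03, 0, 0.18, 0, 3, 0.03, 0, 0.18, 0, 3, 0.03, 0, 0.18, 0, 3, 0.02, 0, 0.1, 0, 3, 0, 0, 0, 0, 3])

```text
t: 24.82
tcp_pos: [0.6021, -0.071, 0.1117]
tcp_rot: [[-0.239, 0.971, 0.0], [0.971, 0.239, -0.0], [-0.0, 0.0, -1.0]]
force: [0.6, -2.6, -0.5]
opening: 0.0329
grip_force: 8.0
```

```bash
python3 - <<'E'
import json
L=json.load(open('log.json'));L['pend']=[];L['a']=.176;json.dump(L,open('log.json','w'))
E
python3 ctl.py go -0.04 10
```

```text
t 24.97 th [-0.2456 -0.246  -0.2459] a_cmd 0.176 a_meas 0.176 lat [ -52.  -263.9] grip 8.0 open 0.0329 F [-0.5 -2.7 -0.2]
delay 0.09740362002362066
[ 0.8 -0.2 -0.4 -0.6 -0.6 -0.2 -0.3 -0.1 -0.5 -0.9  1.3  1.   1.6  0.5
 -0.2 -1.3]
fit k 0.516 b -0.0068 I 0.1005 rms 0.0008  now th -0.2483 w -0.0224
a [ 0.154  0.133  0.111  0.09   0.068  0.046  0.025  0.003 -0.018 -0.04 ]
[-0.1, 0, -0.58, 0, 3, -0.18, 0, -1.15, 0, 3, -0.25, 0, -1.73, 0, 3, -0.31, 0, -2.31, 0, 3, -0.35, 0, -2.89, 0, 3, -0.39, 0, -3.48, 0, 3, -0.41, 0, -4.06, 0, 3, -0.42, 0, -4.64, 0, 3, -0.41, 0, -5.22, 0, 3, -0.4, 0, -5.81, 0, 3]
```

On the rest, gently. Now bring the ball back to neutral.

jog_arm(targets=[-0.1, 0, -0.58, 0, 3, -0.18, 0, -1.15, 0, 3, -0.25, 0, -1.73, 0, 3, -0.31, 0, -2.31, 0, 3, -0.35, 0, -2.89, 0, 3, -0.39, 0, -3.48, 0, 3, -0.41, 0, -4.06, 0, 3, -0.42, 0, -4.64, 0, 3, -0.41, 0, -5.22, 0, 3, -0.4, 0, -5.81, 0, 3])

```text
t: 25.8
tcp_pos: [0.6029, -0.0745, 0.1704]
tcp_rot: [[-0.239, 0.971, -0.0], [0.971, 0.239, 0.0], [0.0, 0.0, -1.0]]
force: [0.8, -1.7, 0.8]
opening: 0.0331
grip_force: 8.0
```

```bash
python3 ctl.py go -0.25 10 | grep -v fit
```

```text
t 25.95 th [-0.246  -0.2462 -0.2459] a_cmd -0.040 a_meas -0.042 lat [ -52.1 -267.5] grip 8.0 open 0.0329 F [ 0.7 -0.6 -0.2]
delay 0.42595192302733753
[ 1.8  0.  -1.  -2.  -1.9 -2.2 -1.6  2.6  3.   3.   2.7 -0.1 -4.2]
a [-0.061 -0.082 -0.103 -0.124 -0.145 -0.166 -0.187 -0.208 -0.229 -0.25 ]
[0.03, 0, -0.57, 0, 3, 0.07, 0, -1.13, 0, 3, 0.12, 0, -1.7, 0, 3, 0.19, 0, -2.26, 0, 3, 0.26, 0, -2.82, 0, 3, 0.35, 0, -3.38, 0, 3, 0.45, 0, -3.94, 0, 3, 0.56, 0, -4.5, 0, 3, 0.68, 0, -5.05, 0, 3, 0.82, 0, -5.6, 0, 3]
```

jog_arm(targets=[0.03, 0, -0.57, 0, 3, 0.07, 0, -1.13, 0, 3, 0.12, 0, -1.7, 0, 3, 0.19, 0, -2.26, 0, 3, 0.26, 0, -2.82, 0, 3, 0.35, 0, -3.38, 0, 3, 0.45, 0, -3.94, 0, 3, 0.56, 0, -4.5, 0, 3, 0.68, 0, -5.05, 0, 3, 0.8, 0, -5.5, 0, 3])

```text
t: 26.78
tcp_pos: [0.601, -0.0665, 0.2254]
tcp_rot: [[-0.239, 0.971, -0.0], [0.971, 0.239, 0.001], [0.001, 0.0, -1.0]]
force: [1.2, 0.5, -0.4]
opening: 0.0329
grip_force: 8.0
```

jog_arm(targets=[0, 0, 0, 0, 3, 0, 0, 0, 0, 3, 0, 0, 0, 0, 4.5, 0, 0, 0, 0, 6.5, 0, 0, 0, 0, 8.7, 0, 0, 0, 0, 8.7, 0, 0, 0, 0, 8.7, 0, 0, 0, 0, 8.7, 0, 0, 0, 0, 8.7, 0, 0, 0, 0, 8.7])

```text
t: 27.62
tcp_pos: [0.6011, -0.0671, 0.2248]
tcp_rot: [[-0.239, 0.971, -0.0], [0.971, 0.239, -0.0], [-0.0, -0.0, -1.0]]
force: [-0.1, -0.2, 0.1]
opening: 0.078
grip_force: 0.0
```

```bash
python3 ctl.py go -0.25 1 | head -1
```

```text
t 27.77 th [-0.2459 -0.2459 -0.2458] a_cmd -0.250 a_meas -0.246 lat [ -52.1 -259.8] grip 0.0 open 0.0850 F [0.7 0.4 0. ]
```

Retreat straight up, slowly at first, then away.

jog_arm(targets=[0, 0, -1, 0, 8.7, 0, 0, -3, 0, 8.7, 0, 0, -6, 0, 8.7, 0, 0, -9, 0, 8.7, 0, 0, -12, 0, 8.7, 0, 0, -13, 0, 8.7, 0, 0, -13, 0, 8.7, 0, 0, -13, 0, 8.7, 0, 0, -13, 0, 8.7])

```text
t: 28.52
tcp_pos: [0.5999, -0.0667, 0.3528]
tcp_rot: [[-0.239, 0.971, -0.004], [0.971, 0.239, 0.001], [0.002, -0.003, -1.0]]
force: [-0.2, -0.2, -0.3]
opening: 0.0868
grip_force: 0.0
```

```bash
python3 look.py z wrist scene; python3 - <<'E'
exec(open('t6.py').read().split('for d in')[0])
from cell import manip,vision
from trk import theta
print(red(load('pics/z_wrist.pkl'))[:1],red(load('pics/z_scene.pkl'))[:1],red(S)[:1])
t=vision.capture('top');print('theta',theta(t)[0],manip.get_obs()['t'])
# bystanders/index unmoved: compare scene with the first one
a=cv2.cvtColor(S['frame'],cv2.COLOR_RGB2HSV)[165:185,374:390];b=cv2.cvtColor(load('pics/z_scene.pkl')['frame'],cv2.COLOR_RGB2HSV)[165:185,374:390]
f=lambda h:np.argwhere((h[...,0]>18)&(h[...,0]<32)&(h[...,1]>130)).mean(0)
print('index',f(a),f(b))
E
```

```text
[(np.int32(1179), array([279.16, 213.01]))] [(np.int32(66), array([284.53, 232.82]))] [(np.int32(66), array([284.56, 232.88]))]
theta -0.24571681350710323 28.6667
index [12.03225806  6.64516129] [12.03333333  6.53333333]
```

The ball, index and rocker are all back where they started, and the gripper is clear of everything.

```bash
python3 -c "
from cell import job;print(job.hand_in())"
```

```text
the job is handed in; nothing more can be done
None
```

The job is handed in: I held the pointer at its measured reading for about 8 s (measured index height about 11 mm below the axle, a few mm uncertain; tolerance 15 mm). I then lowered the rocker gently onto its starting rest and released the ball. Rocker, ball and index measured back at their starting positions; I did not re-measure the other things on the table.

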